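Clear and load the vise and reverse its hold-down arms

TASK

Take the V-block out of the vise and stand it, groove up, on the open bench. Lay every loose lamination stack flat in the vise, one to a lane and lengthwise from jaw to jaw, then crank the sliding jaw shut until it grips them all firmly against the fixed jaw. After that lift each of the two hold-down arms off its pivot pin, turn it end for end so that its long nose reaches out over the clamped stacks, and refit it on the same pin, lying flat on its seat between the keeper lugs. Leave the screwdriver and the side cutter where they are.

Things in the scene. Friction and masses are not known exactly. Their poses are not given: they have to be found in the camera images.
- vise: Wide grey bench vise, fixed. Origin: on the bench top under mid bed. y: from crank (y -150 mm) past the bed to the pedestals (64 to 140); x: across the jaws, away from the robot. Bed 20 mm above the bench. Fixed jaw face: plane y = +42, facing -y; jaws 160 wide, tops 46 above the bench. Ribs 10 high, 6 thick along y at x -80, -29, 29, 80 part the bed into three lanes.
- jaw: Sliding jaw, 160 mm wide, 24 thick. Origin: its middle, at bed level; its clamping face is 12 mm from there toward the fixed jaw. Each crank turn moves it 5 mm; at crank 0 the jaws stand 96 mm apart. The drive is stiff and does not run back: crank until it will hardly turn any more. A skewed stack jams it early.
- crank (a joint): Crank angle, rad: 0 wide open, 15.7 hard stop. Grows as the crank turns clockwise seen from above, which closes the jaw; stays where left; takes 2 to 3 N at the knob until the jaw meets the stacks. It meets 84 mm stacks lying against the fixed jaw at about 15.1 rad and the crank then soon turns stiff; firm from about 15.3 rad.
- crank_axis (a point): Point on the vertical crank axis at the height where the knob is gripped (78 mm above the bench).
- knob: Upright black round knob, 22 mm diameter, 42 mm tall, at the end of the crank, 45 mm from the crank axis; it spins freely on itself, so it can be carried round without turning the hand. Origin: centre of its underside, 59 mm above the bench. The crank bar below it is 48 to 58 mm above the bench.
- lane_near (a point): Centre of the lane nearest the robot, at bed level; a stack centred here touches the fixed jaw. Lane 45 mm wide or more (vise x), running along the vise's y.
- lane_mid (a point): Centre of the lane in the middle, at bed level; a stack centred here touches the fixed jaw. Lane 45 mm wide or more (vise x), running along the vise's y.
- lane_far (a point): Centre of the lane farthest from the robot, at bed level; a stack centred here touches the fixed jaw. Lane 45 mm wide or more (vise x), running along the vise's y.
- seat_near (a point): Centre of the seat at the foot of the pin nearer the robot, on a 22 mm wide, 22 high, 76 long pedestal, 58 above the bench; axes as the vise. Pin 12 mm thick, 26 tall, top 9 tapering to 6. Two keeper lugs 26 to 36 mm toward the bed, 35 apart, rise 9 above the seat and stop the arm swinging over about 5 degrees: lift it off to turn it.
- lever_near: Aluminium hold-down arm on the pin nearer the robot, 135 x 28 x 10 mm, 0.22 kg. Origin: hole axis, underside. +x points to the long nose (95 mm from the hole, with a 50 mm crossbar); the short heel (-x, 40 mm) has a block 24 high, 22 long. Hole 16 mm, through; balance point about 20 mm nose-side of it. At the start the nose points away from the bed (vise +y).
- nose_near (a point): Tip of the long nose of lever_near, 95 mm from the hole axis, mid thickness.
- seat_far (a point): Centre of the seat at the foot of the pin farther from the robot, on a 22 mm wide, 22 high, 76 long pedestal, 58 above the bench; axes as the vise. Pin 12 mm thick, 26 tall, top 9 tapering to 6. Two keeper lugs 26 to 36 mm toward the bed, 35 apart, rise 9 above the seat and stop the arm swinging over about 5 degrees: lift it off to turn it.
- lever_far: Aluminium hold-down arm on the pin farther from the robot, 135 x 28 x 10 mm, 0.22 kg. Origin: hole axis, underside. +x points to the long nose (95 mm from the hole, with a 50 mm crossbar); the short heel (-x, 40 mm) has a block 24 high, 22 long. Hole 16 mm, through; balance point about 20 mm nose-side of it. At the start the nose points away from the bed (vise +y).
- nose_far (a point): Tip of the long nose of lever_far, 95 mm from the hole axis, mid thickness.
- stack_1: Straight lamination stack: a dark steel bar 84 x 26 x 34 mm (x, y, z), about 0.3 to 0.5 kg, with fine lengthwise sheets and rivet heads; lies on the bench. Origin: centre of the underside, x along its length. May be absent.
- stack_2: Straight lamination stack: a dark steel bar 84 x 26 x 34 mm (x, y, z), about 0.3 to 0.5 kg, with fine lengthwise sheets and rivet heads; lies on the bench. Origin: centre of the underside, x along its length. May be absent.
- stack_3: Straight lamination stack: a dark steel bar 84 x 26 x 34 mm (x, y, z), about 0.3 to 0.5 kg, with fine lengthwise sheets and rivet heads; lies on the bench. Origin: centre of the underside, x along its length. May be absent.
- v_block_1: Steel V-block 60 x 40 x 30 mm (x, y, z), 0.42 kg, a V groove along x in its top. Origin: centre of the underside. Left lying in the middle lane of the vise, groove along the lane; to be cleared onto the open bench. Between it and the vise's front (-x) edge 83 mm from mid bed the lanes are lower than its top.
- screwdriver: Bystander: screwdriver 170 x 27 x 26 mm, lying in front of the vise.
- side_cutter_1: Bystander: side cutter 138 x 54 x 12 mm, lying in front of the vise.

How it is judged:
By the outcome, as a careful person would: the job done as asked, in the order asked, and still so for the second after the job is handed in, with the robot touching nothing.
Of stack_1, stack_2, stack_3 only 2 to 3 are there at a start; the rules pass over those that are not, and their reading is None.
At some moment in a run one of stack_1, stack_2, stack_3 may be knocked a few centimetres aside while the robot is not near it.
Once in a run the grip may slacken for a moment while it holds something.
It also fails if it takes over 210 s, if anything falls off the work surface, if the arm or the gripper's body presses on something with over 40 N, if the wrist force passes 120 N, or if a joint passes its speed limit or range.

ROBOT

A 6-joint arm with a two-finger parallel gripper is mounted at the origin on a cart in front of the work surface, level with it; the furniture and walls round the work are solid. World frame = base frame: x ahead of the robot, y to its left, z up, the work surface at z = 0. Lengths are in m, angles in rad, forces in N, time in s.
With the tool pointing down it reaches from about 0.25 to 0.775 m from the base axis. Payload 4 kg.
Tool frame: the origin (TCP) lies at the very end of the fingers, on their centre line; the grasp point (between the pads) lies 19 mm behind it; z points along the fingers, y is the line along which they close (so a half turn about z gives the same grasp; the last joint's range is limited). The gripper opens to 94 mm and grips with 3 to 60 N. Pads are 16 mm wide; open, the fingers measure 119 mm over their backs; the gripper's body (75 mm by 177 mm) begins 78 mm behind the grasp point.
Start: joints at [-1.239, 0.087, 1.371, -0, 1.684, -0.103], TCP at [0.232, -0.499, 0.206] pointing down, gripper open.
Joint ranges: [-3.1, 3.1], [-0.76, 2.03], [0.27, 2.55], [-1.08, 4.22], [0.17, 2.65], [-2.57, 2.57]. Speed limits (rad/s): [2.79, 2.79, 3.14, 3.14, 3.14, 3.14].

INTERFACE

Orientations are given as [roll, pitch, yaw] about the fixed x, y, z axes, in that order (R = Rz(yaw) Ry(pitch) Rx(roll)).
In Python, from bench import robot, vision gives the robot as it stands.
- The arm moves only by the shell command python3 -m crank 'ROWS'. ROWS is JSON, a list of rows, each a list of 3 entries, a list of its own where there are three numbers: the closure, from 0 (fully open) to 1 (shut), then the shift along the tool's x, y, z in m, then the turn, a rotation vector about the tool's x, y, z in degrees. A call has 1 to 8 rows; each row shifts and turns the commanded pose from where the row before left it, along the tool's axes as they then stand; what a row does not reach is not made up. A row lasts 1/10 s, in which the tool goes at most 50 mm and 8.59 degrees, less where a joint would pass 70% of its speed; a pose out of reach is approached as far as the arm can. A call with a gripper value outside its range is refused whole. The fingers move at their own pace and stop on an object; the grip force is fixed at half the most. Time passes only in rows, so rows that do not move let the fingers close. It gives the time, the measured TCP pose, the force, the opening and the grip force at its end, in the units of the state.
- robot.get_obs(): the state, without advancing time (a new reading comes with each control period).
- vision.snapshot(name): name is "side" or "top" or "wrist"; returns a dict with "color" (420x560x3 uint8, red, green, blue), "z_map" (420x560 float32, m along the optical axis (not along the pixel's ray), 0 where there is no reading), "fx", "fy", "cx", "cy" (pixels), "R" (3x3) and "t" (3): a world point X has camera coordinates R X + t. Camera axes: x right, y down, z forward; pixel columns grow to the right and rows downward; lengths in m; the calibration is good to about 2 mm. The wrist camera is an equidistant fisheye: a pixel r from the principal point sees the ray r / f radians off the axis. A picture is of the moment at which its call begins.
- robot.close_job(): hands the job in; it is judged then, once.
The state is a dict: "time": time; "joint_positions": joint angles; "qvel": joint speeds; "joint_torque": joint torques, N m; "tool_pos": TCP position; "ee_rot": TCP orientation; "wrist_force": force on the tool from outside, world axes, zero at the start; "wrist_torque": the same for the moment, N m; "width": finger opening in m; "finger_force": force on a finger pad.
Only numpy, scipy, OpenCV 4.12 (cv2) and the standard library are available. Lean on these libraries where they do the work, as an engineer would, in place of code of your own. Each camera call takes 0.05 s, during which the arm holds its last target. There are 200 camera calls.

## Working session

There is one attempt and no reset: what is moved stays moved. The work goes in short steps, Python scripts to look and compute and a shell command to move; the robot and the scene stay as the last step left them, time stands still between calls to the robot, and variables do not carry over. Pictures are saved under pics/ and viewed, at most 14 in all, crops included, and the job is handed in when it is done.

```bash
ls; mkdir -p pics; cat > h.py <<'E'
import numpy as np, cv2
from bench import robot, vision
def snap(n,save=None):
    s=vision.snapshot(n)
    if save: cv2.imwrite('pics/'+save+'.png',s['color'][:,:,::-1])
    return s
def world(s):
    z=s['z_map'];v,u=np.mgrid[:z.shape[0],:z.shape[1]]
    p=np.stack([(u-s['cx'])/s['fx']*z,(v-s['cy'])/s['fy']*z,z],-1)
    w=(p-np.array(s['t']))@np.array(s['R'])
    w[z<=0]=np.nan
    return w
E
python3 - <<'E'
from h import *
o=robot.get_obs();print(o)
for n in('top','side'):
    s=snap(n,n+'1');print(n,s['fx'],s['cx'],s['cy'],np.array(s['R']).round(3),s['t'])
    w=world(s);np.save(n+'1.npy',w)
E
```

```text
pics
{'time': 0.0, 'joint_positions': array([-1.23909772e+00,  8.79630026e-02,  1.37225012e+00, -5.14678580e-06,
        1.68360736e+00, -1.03111268e-01]), 'qvel': array([ 0.00023617,  0.00091384,  0.00020633,  0.0011233 , -0.00010832,
       -0.00055825]), 'joint_torque': array([-2.01623494e-03, -3.40183425e+01, -3.02433980e+01,  7.16252206e-02,
        3.31354339e-02, -1.85465296e-04]), 'tool_pos': array([ 0.23148819, -0.49830167,  0.20430192]), 'ee_rot': array([-3.13937613e+00, -2.24219387e-04,  4.34809051e-01]), 'wrist_force': array([ 0.59801722, -0.81911419,  0.33192255]), 'wrist_torque': array([-0.00625485,  0.04235638, -0.00810829]), 'finger_force': 0.0, 'width': 0.09387350915090684}
top 457.82271941243783 283.19089081601066 211.87881003960004 [[ 0.024 -1.    -0.01 ]
 [-0.997 -0.023 -0.071]
 [ 0.07   0.012 -0.997]] [-0.00185984  0.51379011  1.13704497]
side 461.95900386576244 271.680031460423 220.35402247050357 [[-0.452 -0.892  0.006]
 [-0.642  0.321 -0.697]
 [ 0.619 -0.319 -0.718]] [0.22980581 0.38958404 1.13505776]
```

View pics/top1.png

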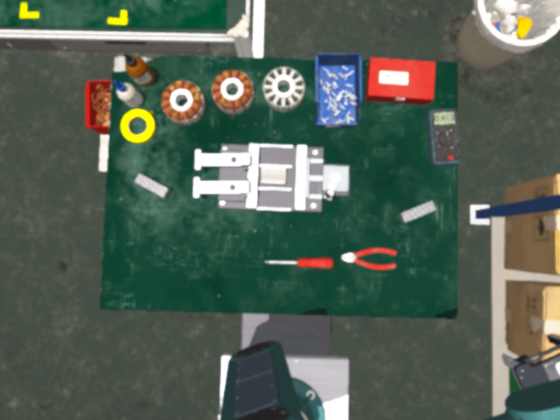

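View pics/side1.png

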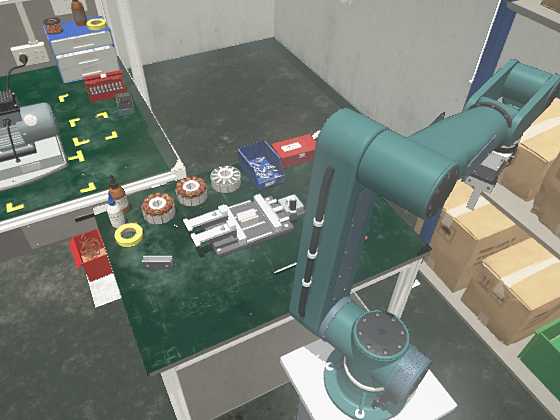

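The top view shows the vise at (270,178), with the V-block at (272,174), the crank at (335,180) and the levers pointing left at rows 160 and 187. Only two stacks are present, at (152,185) and (418,212). The screwdriver and side cutter are at (300,262) and (370,258).

```bash
cat >> h.py <<'E'
def rect(pts):
    r=cv2.minAreaRect(pts[:,:2].astype(np.float32)*1000)
    b=cv2.boxPoints(r);e=b[1]-b[0],b[2]-b[1]
    l=max(e,key=np.linalg.norm)
    return np.round(r[0],1),np.round(r[1],1),round(float(np.degrees(np.arctan2(l[1],l[0])))%180,2)
E
python3 - <<'E'
from h import *
w=np.load('top1.npy');z=w[...,2]
for nm,(u0,u1,v0,v1) in dict(A=(130,175,168,203),B=(395,442,195,228)).items():
    q=w[v0:v1,u0:u1].reshape(-1,3);m=(q[:,2]>.026)&(q[:,2]<.05)
    print(nm,m.sum(),rect(q[m]),np.median(q[m,2]))
q=w[140:220,190:360].reshape(-1,3)
c=w[140:220,190:355]
# height image
hm=np.clip(c[...,2]/.11,0,1)*255
hm=cv2.applyColorMap(np.nan_to_num(hm).astype(np.uint8),cv2.COLORMAP_JET)
im=cv2.imread('pics/top1.png')[140:220,190:355]
cv2.imwrite('pics/v1.png',np.vstack([cv2.resize(im,None,fx=4.5,fy=3.7,interpolation=2),cv2.resize(hm,None,fx=4.5,fy=3.7,interpolation=0)]))
for lo,hi in[(.014,.026),(.026,.036),(.04,.05),(.062,.073),(.075,.09),(.09,.12)]:
    m=(q[:,2]>lo)&(q[:,2]<hi);print(lo,m.sum(),rect(q[m]))
for u in(161,170,175,186,201): print(u,[int(1000*t) for t in np.nan_to_num(z[u,190:355:2])])
print(w[175,[190,354]],w[140,272],w[219,272])
E
```

```text
A 349 (array([574. , 342.9]), array([85.2, 26. ]), 63.52) 0.03282302324663508
B 361 (array([ 523.1, -325. ]), array([26.1, 85.6]), 113.47) 0.03371159268164818
0.014 3005 (array([602. ,   8.5]), array([328.3, 167. ]), 89.24)
0.026 988 (array([602.3,  20.5]), array([165.6, 310. ]), 91.01)
0.04 2048 (array([601.9,   5.2]), array([308.8, 159.5]), 89.56)
0.062 1197 (array([601.6,  51.3]), array([356. , 116.1]), 89.88)
0.075 236 (array([599.2,  17.1]), array([246.9,  92.9]), 87.38)
0.09 32 (array([ 558.1, -100. ]), array([18.7, 19.9]), 177.26)
161 [-1, -2, -1, 66, 69, 70, 68, 69, 65, 68, 66, 69, 66, 65, 61, 70, 63, 69, 68, 70, 66, 57, 68, 57, 65, 65, 83, 81, 78, 85, 62, 45, 44, 42, 43, 19, 17, 18, 18, 20, 21, 15, 17, 17, 20, 22, 22, 24, 21, 19, 18, 16, 19, 16, 42, 44, 48, 44, 45, 43, 35, 33, 24, 33, 29, 28, 29, -2, 0, 1, 0, -2, 1, 1, 0, 0, -1, 0, -3, -2, 0, 1, 2]
170 [2, 0, -4, -2, -4, 3, -4, 1, 3, -1, -3, 0, 0, -3, -2, 33, 37, 36, 31, 33, 33, 34, 34, 32, 35, 34, 35, 29, 48, 47, 42, 49, 44, 47, 31, 17, 47, 48, 45, 47, 47, 45, 48, 47, 48, 49, 49, 47, 19, 17, 21, 21, 20, 16, 45, 43, 46, 45, 
[... 569 characters left out ...]
, 23, 21, 19, 21, 22, 18, 18, 19, 20, 18, 21, 20, 19, 22, 18, 25, 19, 18, 44, 45, 46, 45, 46, 41, 45, 17, 20, 15, 17, 18, 20, 40, 39, 38, 57, 57, 57, 60, 57, 47, 47, 41, 47, 44, 36, -1, 6, -4]
201 [2, 1, -1, 0, -2, -4, -1, 1, -1, 3, -1, 0, -2, 0, 0, 24, 22, 21, 22, 18, 15, 15, 17, 16, 21, 25, 26, 30, 33, 45, 43, 45, 43, 47, 14, 18, 22, 18, 17, 17, 18, 15, 20, 19, 20, 18, 15, 19, 19, 18, 24, 20, 19, 43, 47, 43, 44, 43, 21, 18, 17, 17, 17, 22, 20, 16, 17, 0, -2, -1, 2, 0, -5, 1, 0, -3, -1, 0, 0, 0, -1, 1, -4]
[[ 6.04861006e-01  2.53340270e-01  1.61501120e-04]
 [ 6.14205480e-01 -1.69412064e-01  7.40089071e-04]] [ 0.70179134  0.04400973 -0.00312724] [4.96009572e-01 3.86212350e-02 4.84128084e-04]
```

View pics/v1.png

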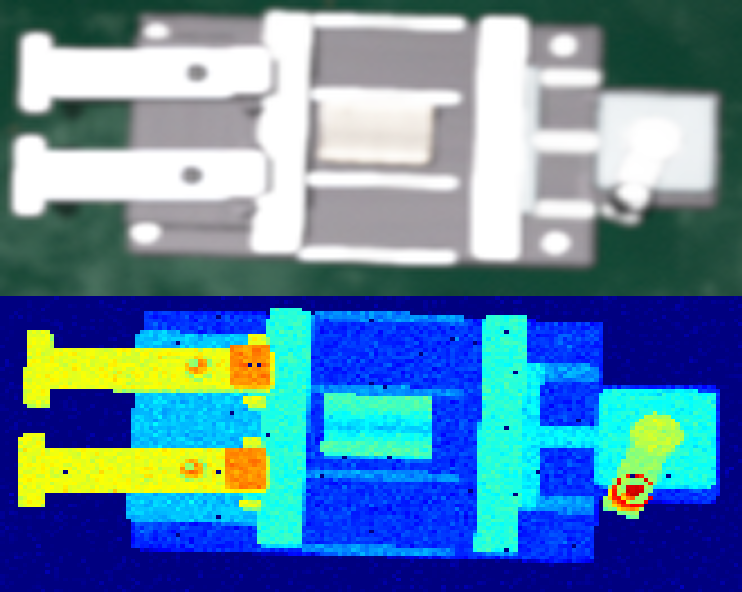

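The crop shows the fixed jaw at crop column about 285, the sliding jaw at 500 and the V-block at (375,135). The pins are at (197,72) and (192,175), and the knob is at (630,200).

```bash
python3 - <<'E'
from h import *
w=np.load('top1.npy');c=w[140:220,190:355]
def sel(u0,u1,v0,v1,lo,hi):
    q=c[v0:v1,u0:u1].reshape(-1,3);return q[(q[:,2]>lo)&(q[:,2]<hi)]
for nm,a in dict(fix=(56,70,2,70,.040,.052),slide=(104,118,2,70,.040,.052),vb=(69,98,26,46,.028,.053),lf=(2,62,5,32,.062,.09),ln=(2,62,35,60,.062,.09),hf=(48,62,10,28,.074,.09),hn=(48,62,40,56,.074,.09),barf=(2,12,5,32,.06,.075),barn=(2,12,35,60,.06,.075),pinf=(40,48,14,26,.071,.1),pinn=(38,46,40,54,.071,.1),hub=(138,153,30,47,.052,.075),knob=(130,150,44,62,.085,.12)).items():
    p=sel(*a);print(nm,len(p),rect(p) if len(p)>3 else '',p.mean(0).round(4))
E
```

```text
fix 582 (array([602.6,  90.5]), array([ 29.3, 159.5]), 179.25) [0.6021 0.0871 0.0452]
slide 653 (array([601.1, -34.2]), array([ 29. , 158.6]), 179.29) [ 0.6004 -0.0326  0.045 ]
vb 426 (array([606.8,  35. ]), array([62.4, 46. ]), 88.43) [0.6044 0.0363 0.0438]
lf 679 (array([636.2, 160.9]), array([ 49.6, 135.4]), 90.98) [0.6357 0.1623 0.0692]
ln 710 (array([567.7, 161.7]), array([ 46.7, 135.2]), 90.44) [0.5682 0.1641 0.0693]
hf 103 (array([636.5, 104.4]), array([26.6, 19.8]), 0.83) [0.6363 0.1045 0.0808]
hn 99 (array([569.3, 104.9]), array([25. , 19.7]), 0.35) [0.5693 0.1049 0.081 ]
barf 127 (array([635.2, 220.6]), array([49.6, 16. ]), 0.98) [0.6345 0.2205 0.0664]
barn 143 (array([567.3, 219.6]), array([47. , 18.7]), 1.96) [0.5671 0.2201 0.0669]
pinf 16 (array([636.8, 133.2]), array([ 9.7, 10.4]), 135.98) [0.6362 0.1328 0.0772]
pinn 19 (array([565.8, 133.7]), array([17.9, 10. ]), 9.55) [0.5679 0.1332 0.0774]
hub 151 (array([ 593.4, -114.7]), array([27.4, 39.3]), 168.17) [ 0.5941 -0.1133  0.0598]
knob 33 (array([ 558.1, -100. ]), array([18.7, 19.9]), 177.26) [ 0.5566 -0.0992  0.0968]
```

```bash
cat >> h.py <<'E'
from scipy.spatial.transform import Rotation as Ro
def go(x,y,z,yaw):
    o=robot.get_obs();R=Ro.from_euler('xyz',o['ee_rot']);T=Ro.from_euler('xyz',[180,0,yaw],degrees=True)
    rv=(R.inv()*T).as_rotvec(degrees=True)
    d=T.inv().apply(np.array([x,y,z])-o['tool_pos'])
    print('t',round(o['time'],1),'pos',o['tool_pos'].round(4),'yaw',np.degrees(o['ee_rot']).round(1),'w',round(float(o['width']),4),'F',np.round(o['wrist_force'],1),round(float(o['finger_force']),1))
    print('turn first',rv.round(1),'then shift mm',(d*1000).round(1),'dist',round(np.linalg.norm(d)*1000))
E
python3 -c "
from h import *
go(.606,.036,.14,89.3)"
```

```text
t 0.1 pos [ 0.2315 -0.4984  0.2044] yaw [-179.9   -0.    24.9] w 0.094 F [ 0.6  0.7 -1. ] 0.0
turn first [ -0.1  -0.1 -64.4] then shift mm [538.9 367.9  64.4] dist 656
```

```bash
python3 -m crank '[[0,[0,0,0],[0,0,-8.05]],[0,[0,0,0],[0,0,-8.05]],[0,[0,0,0],[0,0,-8.05]],[0,[0,0,0],[0,0,-8.05]],[0,[0,0,0],[0,0,-8.05]],[0,[0,0,0],[0,0,-8.05]],[0,[0,0,0],[0,0,-8.05]],[0,[0,0,0],[0,0,-8.05]]]'
python3 -m crank '[[0,[0.0337,0.023,0.004],[0,0,0]],[0,[0.0337,0.023,0.004],[0,0,0]],[0,[0.0337,0.023,0.004],[0,0,0]],[0,[0.0337,0.023,0.004],[0,0,0]],[0,[0.0337,0.023,0.004],[0,0,0]],[0,[0.0337,0.023,0.004],[0,0,0]],[0,[0.0337,0.023,0.004],[0,0,0]],[0,[0.0337,0.023,0.004],[0,0,0]]]'
python3 -m crank '[[0,[0.0337,0.023,0.004],[0,0,0]],[0,[0.0337,0.023,0.004],[0,0,0]],[0,[0.0337,0.023,0.004],[0,0,0]],[0,[0.0337,0.023,0.004],[0,0,0]],[0,[0.0337,0.023,0.004],[0,0,0]],[0,[0.0337,0.023,0.004],[0,0,0]],[0,[0.0337,0.023,0.004],[0,0,0]],[0,[0.0337,0.023,0.004],[0,0,0]]]'
python3 -c "
from h import *
go(.606,.036,.14,89.3)
s=snap('wrist','w1');print({k:(v if np.ndim(v)<2 else np.array(v).round(3) if np.size(v)<10 else 0) for k,v in s.items()})"
```

```text
time: 0.9
tool_pos: [0.2316, -0.4985, 0.2048]
ee_rot: [-3.141, -0.001, 1.565]
wrist_force: [0.5, 0.4, -0.4]
width: 0.0936
finger_force: 0.0
time: 1.7
tool_pos: [0.4194, -0.2298, 0.1729]
ee_rot: [-3.141, -0.0, 1.559]
wrist_force: [0.0, -0.4, 0.4]
width: 0.0939
finger_force: 0.0
time: 2.5
tool_pos: [0.6065, 0.0374, 0.1406]
ee_rot: [-3.141, 0.0, 1.559]
wrist_force: [-0.3, -0.6, 0.1]
width: 0.094
finger_force: 0.0
t 2.5 pos [0.6065 0.0374 0.1406] yaw [-179.9    0.    89.3] w 0.094 F [-0.3 -0.6  0.1] 0.0
turn first [-0.1  0.   0. ] then shift mm [-1.4 -0.5  0.6] dist 2
{'color': 0, 'z_map': 0, 'fx': 325.19226210127806, 'fy': 325.19226210127806, 'cx': 284.8738338508473, 'cy': 214.12294853093934, 'R': array([[ 1.   , -0.012, -0.001],
       [-0.011, -0.964,  0.264],
       [-0.004, -0.264, -0.964]]), 't': array([-0.60616908,  0.03246979,  0.34062017])}
```

View pics/w1.png

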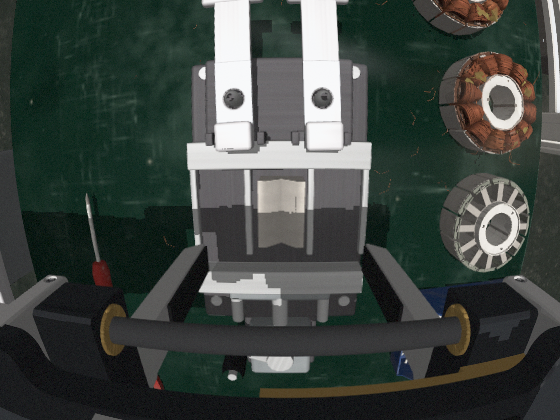

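The wrist view shows the V-block at about (281,212) in the mid lane, the fixed jaw at row 155, the pins at (234,98) and (322,98), and the knob at (233,368).

```bash
cat >> h.py <<'E'
def fworld(s):
    z=s['z_map'];v,u=np.mgrid[:z.shape[0],:z.shape[1]]
    a=(u-s['cx'])/s['fx'];b=(v-s['cy'])/s['fy'];th=np.hypot(a,b);k=np.tan(np.clip(th,0,1.5))/np.maximum(th,1e-9)
    p=np.stack([a*k*z,b*k*z,z],-1);w=(p-np.array(s['t']))@np.array(s['R']);w[(z<=0)|(th>1.4)]=np.nan
    return w
E
python3 - <<'E'
from h import *
s=snap('wrist');w=fworld(s);np.save('w1.npy',w)
def sel(u0,u1,v0,v1,lo,hi):
    q=w[v0:v1,u0:u1].reshape(-1,3);return q[(q[:,2]>lo)&(q[:,2]<hi)]
for nm,a in dict(fix=(180,380,138,178,.040,.052),vb=(250,312,172,255,.045,.055),vball=(250,312,172,255,.034,.055),pinn=(215,250,85,112,.074,.09),pinf=(305,340,85,112,.074,.09),hn=(200,265,110,155,.077,.09),hf=(295,355,110,155,.077,.09),bed=(195,365,170,250,.015,.023),ribs=(195,365,170,250,.027,.033),knob=(215,255,340,385,.09,.11),slide=(195,370,260,295,.04,.05)).items():
    p=sel(*a);print(nm,len(p),rect(p) if len(p)>3 else '',p.mean(0).round(4))
# fixed jaw face edge: max-y bed / min-y of jaw top per x
p=sel(180,380,138,178,.040,.052)
xs=np.arange(.53,.68,.015);e=[(x,np.percentile(p[abs(p[:,0]-x)<.007][:,1],2)) for x in xs];print(np.round(e,4).tolist(),np.degrees(np.polyfit(*np.array(e).T,1)[0]))
E
```

```text
fix 4281 (array([602.1,  95.3]), array([ 32.3, 160.1]), 179.22) [0.6026 0.0902 0.0457]
vb 2015 (array([605.2,  46.2]), array([73.3, 51.7]), 89.51) [0.6033 0.045  0.0485]
vball 3326 (array([605.2,  46.2]), array([73.3, 51.8]), 89.51) [0.6031 0.0445 0.0456]
pinn 131 (array([568.4, 138.1]), array([10.1, 11.5]), 178.77) [0.5697 0.1374 0.0788]
pinf 140 (array([635.9, 137.5]), array([10.8, 11.1]), 179.59) [0.6351 0.1366 0.079 ]
hn 953 (array([569.2, 117.4]), array([32.7, 28.6]), 88.06) [0.5695 0.1105 0.0814]
hf 983 (array([636.7, 116.7]), array([28.4, 32.6]), 90.52) [0.6362 0.11   0.0814]
bed 7650 (array([601.3,  39. ]), array([ 74., 155.]), 179.56) [0.6015 0.042  0.0198]
ribs 1545 (array([603.1,  41.8]), array([ 70.7, 162.5]), 179.04) [0.6188 0.0418 0.0295]
knob 301 (array([557.7, -93.3]), array([14.4, 21.3]), 176.99) [ 0.5586 -0.0916  0.0967]
slide 2963 (array([601.8, -24.9]), array([ 19.8, 157.6]), 179.84) [ 0.6036 -0.024   0.0454]
[[0.53, 0.0805], [0.545, 0.0806], [0.56, 0.0805], [0.575, 0.0803], [0.59, 0.0801], [0.605, 0.0799], [0.62, 0.0798], [0.635, 0.0798], [0.65, 0.0799], [0.665, 0.0791], [0.68, 0.0789]] -0.6070651924290411
```

```bash
python3 - <<'E'
from h import *
w=np.load('w1.npy')
for u0,u1 in((130,215),(360,440)):
    q=w[240:330,u0:u1].reshape(-1,3);q=q[(q[:,2]>.13)&(q[:,2]<.165)]
    print(len(q),q.min(0).round(4),q.max(0).round(4),[np.percentile(q[:,i],[2,50,98]).round(4).tolist() for i in range(3)])
E
```

```text
643 [0.5498 0.0349 0.1381] [0.5625 0.0538 0.165 ] [[0.5509, 0.5615, 0.5623], [0.0359, 0.0511, 0.0533], [0.1397, 0.1542, 0.1646]]
656 [0.6551 0.0344 0.1381] [0.6679 0.0529 0.165 ] [[0.6555, 0.6564, 0.6671], [0.0354, 0.0504, 0.0526], [0.14, 0.1542, 0.1646]]
```

```bash
python3 - <<'E'
from h import *
w=np.load('w1.npy')
for u0,u1 in((130,215),(360,440)):
    q=w[230:345,u0:u1].reshape(-1,3)
    for z in np.arange(.136,.2,.005):
        p=q[abs(q[:,2]-z)<.0025]
        if len(p): print(round(z,3),len(p),np.percentile(p[:,1],[1,25,75,99]).round(4),np.percentile(p[:,0],[1,99]).round(4))
E
```

```text
0.136 1 [0.045 0.045 0.045 0.045] [0.5615 0.5615]
0.141 74 [0.0356 0.0418 0.0516 0.053 ] [0.5558 0.5623]
0.146 104 [0.0359 0.0429 0.0526 0.0533] [0.5509 0.5624]
0.151 124 [0.036  0.0436 0.0529 0.0537] [0.5505 0.5624]
0.156 147 [0.0358 0.0445 0.0529 0.0534] [0.5507 0.5623]
0.161 148 [0.0354 0.0455 0.0527 0.0533] [0.5504 0.5622]
0.166 165 [0.0357 0.0437 0.0527 0.0533] [0.5507 0.5626]
0.171 173 [0.0355 0.0447 0.0527 0.0534] [0.5504 0.5624]
0.176 190 [0.0359 0.0433 0.0527 0.0534] [0.5504 0.5624]
0.181 206 [0.0355 0.0447 0.0527 0.0532] [0.5504 0.5623]
0.186 216 [0.0354 0.0431 0.0527 0.0532] [0.5504 0.5623]
0.191 252 [0.0357 0.0453 0.0526 0.0534] [0.5504 0.5624]
0.196 260 [0.0356 0.0446 0.0526 0.0533] [0.5503 0.5624]
0.136 2 [0.0439 0.044  0.0442 0.0443] [0.6559 0.6559]
0.141 76 [0.0351 0.0411 0.0516 0.0524] [0.6555 0.6623]
0.146 110 [0.0351 0.0424 0.0518 0.0525] [0.6555 0.6671]
0.151 126 [0.0355 0.0433 0.0521 0.0527] [0.6556 0.6674]
0.156 139 [0.0348 0.044  0.0521 0.0528] [0.6555 0.6678]
0.161 155 [0.0351 0.0435 0.052  0.0527] [0.6555 0.6676]
0.166 162 [0.035  0.0438 0.0519 0.0526] [0.6554 0.6674]
0.171 164 [0.0344 0.0433 0.0521 0.0527] [0.6555 0.6675]
0.176 198 [0.0349 0.0432 0.0519 0.0525] [0.6555 0.668 ]
0.181 205 [0.035  0.0435 0.0519 0.0525] [0.6554 0.668 ]
0.186 216 [0.0349 0.0435 0.0519 0.0525] [0.6554 0.6674]
0.191 246 [0.0345 0.0434 0.0518 0.0525] [0.6555 0.6677]
0.196 263 [0.0348 0.0441 0.0519 0.0526] [0.6554 0.6679]
```

```bash
python3 -m crank '[[0,[0,-0.001,0.035],[0,0,0]],[0,[0,-0.001,0.035],[0,0,0]],[0,[-0.001,0,0.025],[0,0,0]],[0,[0,0,0.011],[0,0,0]],[0,[0,0,0],[0,0,0]],[0.7,[0,0,0],[0,0,0]],[0.7,[0,0,0],[0,0,0]],[0.7,[0,0,0],[0,0,0]]]'
python3 -m crank '[[0.7,[0,0,0],[0,0,0]],[0.7,[0,0,0],[0,0,0]],[0.7,[0,0,0],[0,0,0]],[0.7,[0,0,0],[0,0,0]]]'
```

```text
time: 3.4
tool_pos: [0.6054, 0.0348, 0.0375]
ee_rot: [3.138, 0.0, 1.559]
wrist_force: [-0.0, 0.5, -0.1]
width: 0.0737
finger_force: 0.0
time: 3.8
tool_pos: [0.6039, 0.0349, 0.0355]
ee_rot: [-3.141, 0.0, 1.559]
wrist_force: [-3.0, -0.4, 1.1]
width: 0.0413
finger_force: 1.0
```

```bash
python3 -m crank '[[0.7,[0,0,0],[0,0,0]],[0.7,[0,0,0],[0,0,0]],[0.7,[0,0,0],[0,0,0]]]'
python3 -m crank '[[0.7,[0,0,-0.01],[0,0,0]],[0.7,[0,0,-0.02],[0,0,0]],[0.7,[0,0,-0.03],[0,0,0]],[0.7,[0,0,-0.03],[0,0,0]]]'
python3 -c "
from h import *
go(.44,.30,.12,89.3)"
```

```text
time: 4.1
tool_pos: [0.6036, 0.0349, 0.0354]
ee_rot: [-3.14, 0.0, 1.559]
wrist_force: [-2.1, -0.8, 1.7]
width: 0.0397
finger_force: 30.0
time: 4.5
tool_pos: [0.6035, 0.035, 0.125]
ee_rot: [-3.139, -0.0, 1.559]
wrist_force: [0.1, -0.3, -4.7]
width: 0.0396
finger_force: 30.0
t 4.5 pos [0.6035 0.035  0.125 ] yaw [-179.9   -0.    89.3] w 0.0396 F [ 0.1 -0.3 -4.7] 30.0
turn first [-0.1 -0.   0. ] then shift mm [ 263.  -166.7    5. ] dist 311
```

```bash
python3 -m crank '[[0.7,[0.0329,-0.0208,0],[0,0,0]],[0.7,[0.0329,-0.0208,0],[0,0,0]],[0.7,[0.0329,-0.0208,0],[0,0,0]],[0.7,[0.0329,-0.0208,0],[0,0,0]],[0.7,[0.0329,-0.0208,0],[0,0,0]],[0.7,[0.0329,-0.0208,0],[0,0,0]],[0.7,[0.0329,-0.0208,0],[0,0,0]],[0.7,[0.0329,-0.0208,0],[0,0,0]]]'
python3 -m crank '[[0.7,[0,0,0.035],[0,0,0]],[0.7,[0,0,0.035],[0,0,0]],[0.7,[0,0,0.025],[0,0,0]],[0.7,[0,0,0.008],[0,0,0]],[0.7,[0,0,0.003],[0,0,0]],[0.7,[0,0,0.001],[0,0,0]],[0.7,[0,0,0],[0,0,0]]]'
python3 -c "
from h import *
go(.574,.343,.12,63.5)"
```

```text
time: 5.3
tool_pos: [0.4397, 0.3013, 0.125]
ee_rot: [-3.141, 0.0, 1.559]
wrist_force: [0.5, 0.6, -3.6]
width: 0.0398
finger_force: 30.0
time: 6.0
tool_pos: [0.4422, 0.3006, 0.0202]
ee_rot: [3.139, -0.002, 1.558]
wrist_force: [-0.1, 0.6, -4.3]
width: 0.0399
finger_force: 30.0
t 6.0 pos [0.4422 0.3006 0.0202] yaw [ 1.798e+02 -1.000e-01  8.930e+01] w 0.0399 F [-0.1  0.6 -4.3] 30.0
turn first [ 0.1 -0.1 25.8] then shift mm [ 96.7  99.  -99.8] dist 171
```

```bash
python3 -m crank '[[0.7,[0,0,0],[0,0,0]],[0.7,[0,0,0],[0,0,0]]]'; python3 -m crank '[[0.7,[0,0,0.001],[0,0,0]],[0.7,[0,0,0.001],[0,0,0]],[0.7,[0,0,0],[0,0,0]]]'
```

```text
time: 6.2
tool_pos: [0.4417, 0.3004, 0.0197]
ee_rot: [3.14, -0.001, 1.559]
wrist_force: [0.3, 0.3, -3.7]
width: 0.0399
finger_force: 30.0
time: 6.5
tool_pos: [0.4407, 0.3, 0.0162]
ee_rot: [-3.141, 0.0, 1.559]
wrist_force: [-0.1, 0.3, -4.0]
width: 0.0397
finger_force: 30.0
```

```bash
python3 -m crank '[[0.7,[0,0,0.001],[0,0,0]],[0.7,[0,0,0],[0,0,0]],[0.3,[0,0,0],[0,0,0]],[0.2,[0,0,0],[0,0,0]],[0.2,[0,0,0],[0,0,0]],[0.2,[0,0,-0.03],[0,0,0]],[0.2,[0,0,-0.05],[0,0,0]],[0.2,[0,0,-0.04],[0,0,0]]]'
python3 -m crank '[[0,[0,0,0],[0,0,6.45]],[0,[0,0,0],[0,0,6.45]],[0,[0,0,0],[0,0,6.45]],[0,[0,0,0],[0,0,6.45]],[0,[0.024,0.025,0],[0,0,0]],[0,[0.024,0.025,0],[0,0,0]],[0,[0.024,0.025,0],[0,0,0]],[0,[0.024,0.025,0],[0,0,0]]]'
python3 - <<'E'
from h import *
go(.574,.343,.012,63.5)
s=snap('wrist','w2');w=fworld(s);t=snap('top');wt=world(t)
q=w.reshape(-1,3);o=robot.get_obs()['tool_pos']
m=(q[:,2]>.028)&(q[:,2]<.04)&(abs(q[:,0]-o[0])<.06)&(abs(q[:,1]-o[1])<.06);print(m.sum(),rect(q[m]))
for nm,(u0,u1,v0,v1) in dict(A=(125,180,163,208),B=(385,452,185,238)).items():
    q=wt[v0:v1,u0:u1].reshape(-1,3);m=(q[:,2]>.026)&(q[:,2]<.05)
    if m.sum()>3:print(nm,m.sum(),rect(q[m]))
E
```

```text
time: 7.3
tool_pos: [0.4412, 0.3003, 0.1378]
ee_rot: [3.14, -0.001, 1.559]
wrist_force: [0.1, 0.1, 0.7]
width: 0.0752
finger_force: 0.0
time: 8.1
tool_pos: [0.5746, 0.3419, 0.1359]
ee_rot: [3.141, -0.001, 1.109]
wrist_force: [-0.9, 0.2, -0.0]
width: 0.0939
finger_force: 0.0
t 8.1 pos [0.5746 0.3419 0.1359] yaw [180.   -0.   63.5] w 0.0939 F [-0.9  0.2 -0. ] 0.0
turn first [ 0. -0.  0.] then shift mm [  0.7  -1.  123.9] dist 124
2620 (array([572.6, 346.7]), array([84.8, 26. ]), 63.23)
A 347 (array([573.8, 342.6]), array([86.2, 25.7]), 63.15)
B 363 (array([ 523.2, -325.3]), array([26. , 85.3]), 113.67)
```

View pics/w2.png

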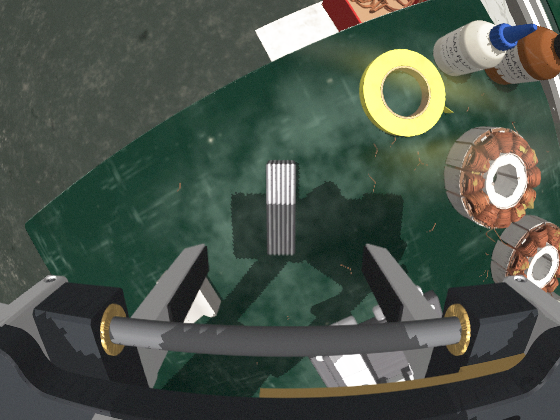

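The wrist view shows stack A at (282,207) between the open fingers and aligned with the tool.

```bash
python3 -m crank '[[0,[0.001,-0.001,0.04],[0,0,0]],[0,[0,0,0.04],[0,0,0]],[0,[0,0,0.03],[0,0,0]],[0,[0,0,0.013],[0,0,0]],[0.5,[0,0,0],[0,0,0]],[0.5,[0,0,0],[0,0,0]],[0.5,[0,0,0],[0,0,0]],[0.85,[0,0,0],[0,0,0]]]'
python3 -m crank '[[0.85,[0,0,0],[0,0,0]],[0.85,[0,0,0],[0,0,0]],[0.85,[0,0,0],[0,0,0]],[0.85,[0,0,0],[0,0,0]],[0.85,[0,0,0],[0,0,0]],[0.85,[0,0,0],[0,0,0]]]'
python3 -c "
from h import *
go(.656,.034,.13,89.3)"
```

```text
time: 9.0
tool_pos: [0.5741, 0.3435, 0.0151]
ee_rot: [3.139, -0.003, 1.109]
wrist_force: [1.7, -0.5, -0.4]
width: 0.0652
finger_force: 0.0
time: 9.6
tool_pos: [0.5722, 0.3429, 0.0123]
ee_rot: [-3.141, 0.0, 1.109]
wrist_force: [-1.5, 0.0, 2.2]
width: 0.0257
finger_force: 30.0
t 9.6 pos [0.5722 0.3429 0.0123] yaw [-179.9    0.    63.5] w 0.0257 F [-1.5  0.   2.2] 30.0
turn first [ -0.1   0.  -25.8] then shift mm [-307.9   87.5 -117.7] dist 341
```

```bash
python3 -m crank '[[0.85,[0,0,-0.01],[0,0,0]],[0.85,[0,0,-0.03],[0,0,0]],[0.85,[0,0,-0.04],[0,0,0]],[0.85,[0,0,-0.04],[0,0,0]],[0.85,[0,0,0],[0,0,-6.45]],[0.85,[0,0,0],[0,0,-6.45]],[0.85,[0,0,0],[0,0,-6.45]],[0.85,[0,0,0],[0,0,-6.45]]]'
python3 -m crank '[[0.85,[-0.039,0.011,0],[0,0,0]],[0.85,[-0.039,0.011,0],[0,0,0]],[0.85,[-0.039,0.011,0],[0,0,0]],[0.85,[-0.039,0.011,0],[0,0,0]],[0.85,[-0.039,0.011,0],[0,0,0]],[0.85,[-0.039,0.011,0],[0,0,0]],[0.85,[-0.039,0.011,0],[0,0,0]],[0.85,[-0.039,0.011,0],[0,0,0]]]'
python3 -m crank '[[0.85,[0,0,0],[0,0,0]]]'
python3 - <<'E'
from h import *
go(.6565,.031,.034,89.3)
s=snap('wrist','w3');w=fworld(s);np.save('w3.npy',w)
o=robot.get_obs()['tool_pos'];q=w.reshape(-1,3)
m=(q[:,2]>.145)&(q[:,2]<.162)&(abs(q[:,0]-o[0])<.03)&(abs(q[:,1]-o[1])<.06);print(m.sum(),rect(q[m]),q[m].mean(0))
E
```

```text
time: 10.4
tool_pos: [0.5725, 0.3423, 0.132]
ee_rot: [-3.141, 0.001, 1.563]
wrist_force: [-0.2, 0.6, -3.9]
width: 0.0258
finger_force: 30.0
time: 11.2
tool_pos: [0.6569, 0.0278, 0.132]
ee_rot: [-3.141, 0.0, 1.559]
wrist_force: [0.9, 0.2, -4.5]
width: 0.0255
finger_force: 30.0
time: 11.3
tool_pos: [0.6577, 0.0234, 0.1317]
ee_rot: [-3.141, 0.004, 1.552]
wrist_force: [0.0, 1.3, -2.3]
width: 0.0255
finger_force: 30.0
t 11.3 pos [0.6577 0.0234 0.1317] yaw [-180.     0.2   88.9] w 0.0255 F [ 0.   1.3 -2.3] 30.0
turn first [-0.   0.2 -0.4] then shift mm [ 7.6 -1.3 97.7] dist 98
7366 (array([657.2,  29.5]), array([82.5, 48.2]), 71.77) [0.6580618  0.03354518 0.15319233]
```

View pics/w3.png

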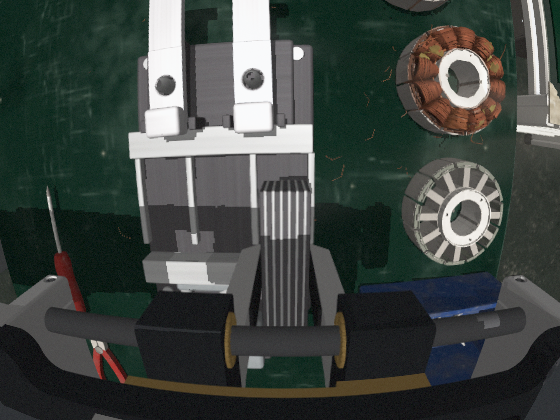

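The stack is held at (285,255) over the far lane, and the lane's ribs run at columns 254 and 312.

```bash
python3 -m crank '[[0.85,[0,0,0],[0,0,0]],[0.85,[0,0,0],[0,0,0]]]'
python3 - <<'E'
from h import *
go(.6565,.031,.034,89.3)
s=snap('wrist');w=fworld(s)
q=w[175:330,240:330].reshape(-1,3);q=q[(q[:,2]>.148)&(q[:,2]<.162)]
for y in np.arange(.03,.08,.005):
    p=q[abs(q[:,1]-y)<.0025]
    if len(p)>5: print(round(y,3),len(p),np.percentile(p[:,0],[2,98]).round(4))
print(np.percentile(q[:,1],99.5))
E
```

```text
time: 11.55
tool_pos: [0.6566, 0.0309, 0.1323]
ee_rot: [-3.141, -0.0, 1.56]
wrist_force: [0.3, -0.4, -3.0]
width: 0.0256
finger_force: 30.0
t 11.6 pos [0.6566 0.0309 0.1323] yaw [-180.    -0.    89.4] w 0.0256 F [ 0.3 -0.4 -3. ] 30.0
turn first [-0.  -0.   0.1] then shift mm [ 0.1 -0.1 98.3] dist 98
0.03 421 [0.6441 0.6697]
0.035 433 [0.6442 0.6697]
0.04 892 [0.6342 0.6793]
0.045 427 [0.6449 0.6693]
0.05 449 [0.6446 0.669 ]
0.055 465 [0.6445 0.6692]
0.06 486 [0.6443 0.6693]
0.065 494 [0.6446 0.6694]
0.07 508 [0.6447 0.6693]
0.075 484 [0.6449 0.6693]
0.07635015920304052
```

```bash
python3 -m crank '[[0.85,[0,0,0.03],[0,0,0]],[0.85,[0,0,0.03],[0,0,0]],[0.85,[0,0,0.02],[0,0,0]],[0.85,[0,0,0.012],[0,0,0]],[0.85,[0,0,0.004],[0,0,0]],[0.85,[0,0,0],[0,0,0]],[0.85,[0,0,0.001],[0,0,0]],[0.85,[0,0,0],[0,0,0]]]'; python3 -m crank '[[0.85,[0,0,0],[0,0,0]],[0.85,[0,0,0.001],[0,0,0]],[0.85,[0,0,0],[0,0,0]]]'
```

```text
time: 12.4
tool_pos: [0.658, 0.0298, 0.0372]
ee_rot: [3.139, 0.0, 1.559]
wrist_force: [-0.1, -0.7, -3.2]
width: 0.0261
finger_force: 30.0
time: 12.7
tool_pos: [0.657, 0.0296, 0.0346]
ee_rot: [3.141, 0.0, 1.559]
wrist_force: [0.7, -0.3, -3.0]
width: 0.0257
finger_force: 30.0
```

```bash
python3 -m crank '[[0.85,[0,0,0.001],[0,0,0]],[0.85,[0.0015,0,0],[0,0,0]],[0.85,[0.0015,0,0],[0,0,0]],[0.85,[0,0,0],[0,0,0]]]'; python3 -m crank '[[0.85,[0.0015,0,0],[0,0,0]],[0.85,[0,0,0],[0,0,0]]]';python3 -m crank '[[0.85,[0.001,0,0],[0,0,0]],[0.85,[0,0,0],[0,0,0]]]'
```

```text
time: 13.1
tool_pos: [0.657, 0.033, 0.0334]
ee_rot: [-3.142, -0.0, 1.559]
wrist_force: [0.1, 0.5, -3.1]
width: 0.026
finger_force: 30.0
time: 13.3
tool_pos: [0.6571, 0.0333, 0.0335]
ee_rot: [3.142, 0.002, 1.559]
wrist_force: [-0.2, -2.4, -3.0]
width: 0.0259
finger_force: 30.0
time: 13.5
tool_pos: [0.6571, 0.0333, 0.0336]
ee_rot: [-3.142, 0.003, 1.558]
wrist_force: [-1.3, -4.8, -2.7]
width: 0.0259
finger_force: 30.0
```

```bash
python3 -m crank '[[0.85,[-0.001,0,0.001],[0,0,0]],[0.85,[0,0,0],[0,0,0]],[0.6,[0,0,0],[0,0,0]],[0.6,[0,0,0],[0,0,0]],[0.6,[0,0,0],[0,0,0]],[0.6,[0,0,-0.03],[0,0,0]],[0.6,[0,0,-0.04],[0,0,0]],[0.6,[0,0,-0.04],[0,0,0]]]'
python3 - <<'E'
from h import *
t=snap('top');wt=world(t)
for nm,(u0,u1,v0,v1) in dict(B=(375,462,180,248),V=(130,190,225,270)).items():
    q=wt[v0:v1,u0:u1].reshape(-1,3);m=(q[:,2]>.022)&(q[:,2]<.05)
    if m.sum()>3:print(nm,m.sum(),rect(q[m]))
go(.523,-.3245,.1,113.5)
E
```

```text
time: 14.3
tool_pos: [0.6566, 0.035, 0.1433]
ee_rot: [-3.141, -0.001, 1.56]
wrist_force: [0.2, -0.0, -0.3]
width: 0.0379
finger_force: 0.0
B 370 (array([ 523.3, -325.5]), array([26. , 85.5]), 113.53)
V 273 (array([442.2, 301.1]), array([60.4, 40. ]), 88.45)
t 14.3 pos [0.6607 0.0349 0.1533] yaw [179.2  -0.   89.4] w 0.0376 F [ 1.2 -0.   5.6] 0.0
turn first [  0.8   0.1 -24.1] then shift mm [-274.7 -269.6   53.3] dist 389
```

```bash
python3 -m crank '[[0.3,[0,0,0],[0,0,-6.05]],[0.3,[0,0,0],[0,0,-6.05]],[0.3,[0,0,0],[0,0,-6.05]],[0.3,[0,0,0],[0,0,-6.05]],[0.3,[-0.0305,-0.030,0.0035],[0,0,0]],[0.3,[-0.0305,-0.030,0.0035],[0,0,0]],[0.3,[-0.0305,-0.030,0.0035],[0,0,0]],[0.3,[-0.0305,-0.030,0.0035],[0,0,0]]]'
python3 -m crank '[[0.3,[-0.0305,-0.030,0.0035],[0,0,0]],[0.3,[-0.0305,-0.030,0.0035],[0,0,0]],[0.3,[-0.0305,-0.030,0.0035],[0,0,0]],[0.3,[-0.0305,-0.030,0.0035],[0,0,0]],[0.3,[-0.0305,-0.030,0.0035],[0,0,0]],[0.3,[0,0,0],[0,0,0]],[0.3,[0,0,0],[0,0,0]],[0.3,[0,0,0],[0,0,0]]]'
python3 - <<'E'
from h import *
go(.522,-.3243,.014,113.5)
s=snap('wrist');w=fworld(s);q=w.reshape(-1,3);o=robot.get_obs()['tool_pos']
m=(q[:,2]>.028)&(q[:,2]<.04)&(abs(q[:,0]-o[0])<.07)&(abs(q[:,1]-o[1])<.07);print(m.sum(),rect(q[m]))
E
```

```text
time: 15.15
tool_pos: [0.5954, -0.1262, 0.1287]
ee_rot: [3.14, 0.0, 1.982]
wrist_force: [-0.0, -0.9, -0.2]
width: 0.0661
finger_force: 0.0
time: 15.95
tool_pos: [0.5197, -0.324, 0.1113]
ee_rot: [3.14, -0.0, 1.982]
wrist_force: [-0.0, 0.2, -0.6]
width: 0.0658
finger_force: 0.0
t 15.9 pos [ 0.5197 -0.324   0.1113] yaw [179.9  -0.  113.6] w 0.0658 F [-0.   0.2 -0.6] 0.0
turn first [ 0.1 -0.   0.1] then shift mm [-1.1  2.  97.3] dist 97
3084 (array([ 522.4, -322.8]), array([26. , 84.8]), 113.64)
```

```bash
python3 -m crank '[[0.3,[-0.001,0.002,0.035],[0,0,0]],[0.3,[0,0,0.035],[0,0,0]],[0.3,[0,0,0.02],[0,0,0]],[0.3,[0,0,0.007],[0,0,0]],[0.3,[0,0,0],[0,0,0]],[0.85,[0,0,0],[0,0,0]],[0.85,[0,0,0],[0,0,0]],[0.85,[0,0,0],[0,0,0]]]'
python3 -m crank '[[0.85,[0,0,0],[0,0,0]],[0.85,[0,0,0],[0,0,0]],[0.85,[0,0,0],[0,0,0]],[0.85,[0,0,0],[0,0,0]],[0.85,[0,0,0],[0,0,0]],[0.85,[0,0,0],[0,0,0]]]'
python3 -m crank '[[0.85,[0,0,-0.01],[0,0,0]],[0.85,[0,0,-0.04],[0,0,0]],[0.85,[0,0,-0.04],[0,0,0]],[0.85,[0,0,-0.04],[0,0,0]],[0.85,[0,0,0],[0,0,0]]]'
python3 -c "
from h import *
go(.546,.0295,.14,89.3)"
```

```text
time: 16.8
tool_pos: [0.5222, -0.3259, 0.0158]
ee_rot: [3.14, 0.003, 1.981]
wrist_force: [0.5, 0.5, 0.6]
width: 0.0456
finger_force: 0.0
time: 17.4
tool_pos: [0.522, -0.3254, 0.0146]
ee_rot: [3.14, 0.001, 1.981]
wrist_force: [3.1, 1.0, 2.3]
width: 0.0256
finger_force: 30.0
time: 17.9
tool_pos: [0.5233, -0.3277, 0.151]
ee_rot: [3.137, 0.011, 1.981]
wrist_force: [1.3, -0.3, -2.9]
width: 0.0256
finger_force: 30.0
t 17.9 pos [ 0.5233 -0.3277  0.151 ] yaw [179.7   0.6 113.5] w 0.0256 F [ 1.3 -0.3 -2.9] 30.0
turn first [ 0.4  0.5 24.2] then shift mm [357.4  18.4  11. ] dist 358
```

```bash
python3 -m crank '[[0.85,[0,0,0],[0,0,6.05]],[0.85,[0,0,0],[0,0,6.05]],[0.85,[0,0,0],[0,0,6.05]],[0.85,[0,0,0],[0,0,6.05]],[0.85,[0.0397,0.002,0],[0,0,0]],[0.85,[0.0397,0.002,0],[0,0,0]],[0.85,[0.0397,0.002,0],[0,0,0]],[0.85,[0.0397,0.002,0],[0,0,0]]]'
python3 -m crank '[[0.85,[0.0397,0.002,0],[0,0,0]],[0.85,[0.0397,0.002,0],[0,0,0]],[0.85,[0.0397,0.002,0],[0,0,0]],[0.85,[0.0397,0.002,0],[0,0,0]],[0.85,[0.0397,0.002,0],[0,0,0]],[0.85,[0,0,0],[0,0,0]],[0.85,[0,0,0],[0,0,0]],[0.85,[0,0,0],[0,0,0]]]'
python3 - <<'E'
from h import *
go(.546,.0295,.036,89.3)
s=snap('wrist','w4')
E
```

```text
time: 18.7
tool_pos: [0.5289, -0.165, 0.1406]
ee_rot: [-3.136, -0.002, 1.558]
wrist_force: [-0.4, -0.2, -3.7]
width: 0.0253
finger_force: 30.0
time: 19.5
tool_pos: [0.5425, 0.0307, 0.1422]
ee_rot: [-3.138, 0.001, 1.558]
wrist_force: [0.3, -0.0, -4.8]
width: 0.0258
finger_force: 30.0
t 19.5 pos [0.5425 0.0307 0.1422] yaw [-1.798e+02  1.000e-01  8.930e+01] w 0.0258 F [ 0.3 -0.  -4.8] 30.0
turn first [-0.2  0.1 -0. ] then shift mm [ -1.2   3.5 106.2] dist 106
```

View pics/w4.png

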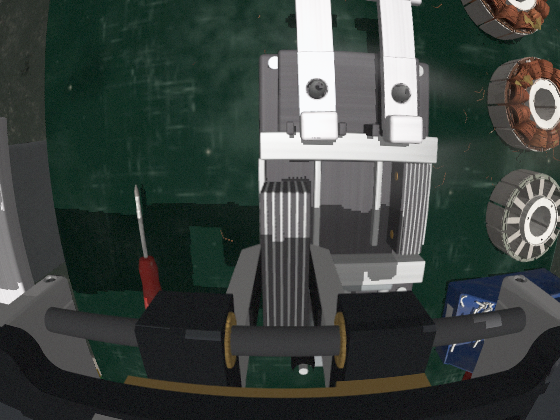

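Stack A is lying in the far lane at (412,210). Stack B is held over the near lane at (287,255).

```bash
python3 -m crank '[[0.85,[-0.001,0.0035,0.035],[0,0,0]],[0.85,[0,0,0.035],[0,0,0]],[0.85,[0,0,0.02],[0,0,0]],[0.85,[0,0,0.01],[0,0,0]],[0.85,[0,0,0.004],[0,0,0]],[0.85,[0,0,0.002],[0,0,0]],[0.85,[0,0,0],[0,0,0]],[0.85,[0,0,0],[0,0,0]]]'
python3 -m crank '[[0.85,[0,0,0.001],[0,0,0]],[0.85,[0.0015,0,0],[0,0,0]],[0.85,[0.0015,0,0],[0,0,0]],[0.85,[0,0,0],[0,0,0]]]'
```

```text
time: 20.35
tool_pos: [0.5481, 0.0306, 0.0395]
ee_rot: [3.139, 0.0, 1.559]
wrist_force: [0.0, 0.4, -3.4]
width: 0.0259
finger_force: 30.0
time: 20.75
tool_pos: [0.5471, 0.034, 0.0371]
ee_rot: [3.141, -0.0, 1.559]
wrist_force: [-0.8, 0.3, -3.2]
width: 0.0259
finger_force: 30.0
```

```bash
python3 -m crank '[[0.85,[0.0015,0,0.001],[0,0,0]],[0.85,[0,0,0],[0,0,0]]]';python3 -m crank '[[0.85,[0.001,0,0.001],[0,0,0]],[0.85,[0,0,0],[0,0,0]]]';python3 -m crank '[[0.85,[0.001,0,0],[0,0,0]],[0.85,[0,0,0],[0,0,0]]]'
```

```text
time: 20.95
tool_pos: [0.5469, 0.0354, 0.0358]
ee_rot: [-3.141, 0.0, 1.559]
wrist_force: [0.5, 0.5, -3.8]
width: 0.0259
finger_force: 30.0
time: 21.15
tool_pos: [0.5472, 0.0355, 0.035]
ee_rot: [3.141, 0.001, 1.559]
wrist_force: [-1.0, -2.0, -3.2]
width: 0.0258
finger_force: 30.0
time: 21.35
tool_pos: [0.5472, 0.0356, 0.0351]
ee_rot: [3.141, 0.003, 1.559]
wrist_force: [-1.1, -4.8, -3.6]
width: 0.0262
finger_force: 30.0
```

```bash
python3 -m crank '[[0.85,[-0.001,0,0.0015],[0,0,0]],[0.85,[0,0,0],[0,0,0]],[0.6,[0,0,0],[0,0,0]],[0.6,[0,0,0],[0,0,0]],[0.6,[0,0,0],[0,0,0]],[0.6,[0,0,-0.03],[0,0,0]],[0.6,[0,0,-0.04],[0,0,0]],[0.6,[0,0,-0.04],[0,0,0]]]'
python3 -m crank '[[0.5,[0,0,0],[0,0,8.12]],[0.5,[0,0,0],[0,0,8.12]],[0.5,[0,0,0],[0,0,8.12]],[0.5,[0,0,0],[0,0,8.12]],[0.5,[0,0,0],[0,0,8.12]],[0.5,[0,0,0],[0,0,8.12]],[0.5,[0,0,0],[0,0,8.12]],[0.5,[0,0,0],[0,0,8.12]]]'
python3 -m crank '[[0.5,[0,0,0],[0,0,8.12]],[0.5,[0,0,0],[0,0,8.12]],[0.5,[0,0,0],[0,0,8.12]],[0.5,[0,0,0],[0,0,0]],[0.5,[0,0,0],[0,0,0]]]'
python3 - <<'E'
from h import *
s=snap('wrist');w=fworld(s);np.save('w5.npy',w)
go(.557,-.098,.064,0)
def sel(x0,x1,y0,y1,lo,hi):
    q=w.reshape(-1,3);return q[(q[:,2]>lo)&(q[:,2]<hi)&(q[:,0]>x0)&(q[:,0]<x1)&(q[:,1]>y0)&(q[:,1]<y1)]
t=world(snap('top'))[140:220,190:355].reshape(-1,3)
t=t[(t[:,2]>.09)&(t[:,2]<.112)&(t[:,1]<-.06)]
for p in(sel(.52,.60,-.14,-.06,.09,.11),t):
  if len(p)>3:print(len(p),rect(p),p.mean(0).round(4))
E
```

```text
time: 22.15
tool_pos: [0.5466, 0.0368, 0.1439]
ee_rot: [-3.14, -0.001, 1.559]
wrist_force: [0.7, 0.3, -0.8]
width: 0.0377
finger_force: 0.0
time: 22.95
tool_pos: [0.5472, 0.0368, 0.1434]
ee_rot: [-3.141, -0.001, 0.42]
wrist_force: [0.6, -0.9, -0.2]
width: 0.0474
finger_force: 0.0
time: 23.45
tool_pos: [0.5471, 0.0365, 0.1434]
ee_rot: [-3.141, -0.0, 0.003]
wrist_force: [-0.9, 0.3, 0.5]
width: 0.0471
finger_force: 0.0
t 23.5 pos [0.5471 0.0365 0.1434] yaw [-1.8e+02 -0.0e+00  1.0e-01] w 0.0471 F [-0.2 -0.1 -0.2] 0.0
turn first [-0.   0.   0.1] then shift mm [  9.9 134.5  79.4] dist 156
377 (array([559. , -94.2]), array([14.8, 21.5]), 150.14) [ 0.5597 -0.0928  0.0971]
30 (array([ 557.7, -100. ]), array([19.1, 18.9]), 3.65) [ 0.5571 -0.0994  0.0975]
```

```bash
python3 -m crank '[[0.5,[0.0025,0.034,0],[0,0,0]],[0.5,[0.0025,0.034,0],[0,0,0]],[0.5,[0.0025,0.034,0],[0,0,0]],[0.5,[0.0025,0.034,0],[0,0,0]],[0.5,[0,0,0],[0,0,0]],[0.5,[0,0,0],[0,0,0]]]'
python3 -m crank '[[0.5,[0,0,0.03],[0,0,0]],[0.5,[0,0,0.03],[0,0,0]],[0.5,[0,0,0.019],[0,0,0]],[0.5,[0,0,0],[0,0,0]],[0.85,[0,0,0],[0,0,0]],[0.85,[0,0,0],[0,0,0]],[0.85,[0,0,0],[0,0,0]],[0.85,[0,0,0],[0,0,0]]]'
python3 -m crank '[[0.85,[0,0,0],[0,0,0]],[0.85,[0,0,0],[0,0,0]],[0.85,[0,0,0],[0,0,0]]]'
python3 -m crank '[[0.85,[0,0,0],[0,0,0]],[0.85,[0,0,0],[0,0,0]],[0.85,[0,0,0],[0,0,0]]]'
```

```text
time: 24.15
tool_pos: [0.557, -0.1001, 0.1433]
ee_rot: [-3.141, 0.0, -0.001]
wrist_force: [0.1, 1.0, -0.2]
width: 0.0471
finger_force: 0.0
time: 24.95
tool_pos: [0.5581, -0.0992, 0.0663]
ee_rot: [-3.141, -0.003, 0.0]
wrist_force: [0.9, 2.5, 4.8]
width: 0.0206
finger_force: 30.0
time: 25.25
tool_pos: [0.558, -0.0996, 0.0662]
ee_rot: [-3.141, -0.003, -0.0]
wrist_force: [-0.6, 2.8, 6.2]
width: 0.0213
finger_force: 30.0
time: 25.55
tool_pos: [0.558, -0.0996, 0.0662]
ee_rot: [-3.141, -0.003, -0.0]
wrist_force: [-0.9, 2.7, 5.6]
width: 0.0213
finger_force: 30.0
```

```bash
python3 - <<'E'
import numpy as np
for k in range(45):
    a,b=np.radians([159-20*k,139-20*k])
    if k<18: print(k,159-20*k,'[%.1f,%.1f]'%(45*(np.cos(b)-np.cos(a)),-45*(np.sin(b)-np.sin(a))))
E
```

```text
0 159 [8.0,-13.4]
1 139 [12.1,-9.8]
2 119 [14.8,-5.1]
3 99 [15.6,0.3]
4 79 [14.6,5.6]
5 59 [11.8,10.3]
6 39 [7.6,13.7]
7 19 [2.4,15.4]
8 -1 [-3.0,15.3]
9 -21 [-8.0,13.4]
10 -41 [-12.1,9.8]
11 -61 [-14.8,5.1]
12 -81 [-15.6,-0.3]
13 -101 [-14.6,-5.6]
14 -121 [-11.8,-10.3]
15 -141 [-7.6,-13.7]
16 -161 [-2.4,-15.4]
17 -181 [3.0,-15.3]
```

```bash
python3 -m crank '[[0.85,[0.008,-0.0134,-0.002],[0,0,0]],[0.85,[0.0121,-0.0098,0],[0,0,0]],[0.85,[0.0148,-0.0051,0],[0,0,0]],[0.85,[0.0156,0.0003,0],[0,0,0]]]'
python3 -c "
from h import *
go(.599,-.0704,.066,0)"
```

```text
time: 25.95
tool_pos: [0.6062, -0.0681, 0.0663]
ee_rot: [-3.136, 0.004, 0.001]
wrist_force: [-4.0, 5.6, 3.0]
width: 0.021
finger_force: 30.0
t 25.9 pos [ 0.6062 -0.0681  0.0663] yaw [-1.797e+02  2.000e-01  1.000e-01] w 0.021 F [-4.   5.6  3. ] 30.0
turn first [-0.3  0.2  0.1] then shift mm [-7.2  2.3  0.3] dist 8
```

```bash
python3 -m crank '[[0.85,[0.0146,0.0056,0],[0,0,0]],[0.85,[0.0118,0.0103,0],[0,0,0]]]'; python3 -m crank '[[0.85,[0.0076,0.0137,0],[0,0,0]],[0.85,[0.0024,0.0154,0],[0,0,0]]]'; python3 -m crank '[[0.85,[-0.003,0.0153,0],[0,0,0]],[0.85,[-0.008,0.0134,0],[0,0,0]]]';python3 -m crank '[[0.85,[-0.0121,0.0098,0],[0,0,0]],[0.85,[-0.0148,0.0051,0],[0,0,0]]]';python3 -m crank '[[0.85,[-0.0156,-0.0003,0],[0,0,0]],[0.85,[-0.0146,-0.0056,0],[0,0,0]]]'
```

```text
time: 26.15
tool_pos: [0.6353, -0.0837, 0.0664]
ee_rot: [-3.136, -0.001, 0.003]
wrist_force: [0.9, 5.3, 1.5]
width: 0.0205
finger_force: 30.0
time: 26.35
tool_pos: [0.646, -0.1148, 0.0663]
ee_rot: [-3.139, -0.003, 0.002]
wrist_force: [-1.3, 4.5, 1.9]
width: 0.021
finger_force: 30.0
time: 26.55
tool_pos: [0.6326, -0.145, 0.0663]
ee_rot: [-3.139, 0.001, 0.001]
wrist_force: [-2.8, 8.2, 3.6]
width: 0.0209
finger_force: 30.0
time: 26.75
tool_pos: [0.6051, -0.1578, 0.0662]
ee_rot: [-3.134, 0.0, -0.0]
wrist_force: [1.5, 13.9, 2.0]
width: 0.0214
finger_force: 30.0
time: 26.95
tool_pos: [0.5773, -0.1514, 0.0663]
ee_rot: [-3.134, -0.007, -0.0]
wrist_force: [11.4, 12.8, -3.2]
width: 0.021
finger_force: 30.0
```

```bash
python3 - <<'E'
import numpy as np
from scipy.optimize import least_squares
P=np.array([[.558,-.0996],[.6062,-.0681],[.6353,-.0837],[.646,-.1148],[.6326,-.145],[.6051,-.1578],[.5773,-.1514]])
print(least_squares(lambda c:np.hypot(*(P-c).T)-.045,[.6,-.115]).x)
E
python3 -c "
from h import *
go(.5773,-.1514,.066,0)"
```

```text
[ 0.60100367 -0.1129446 ]
t 26.9 pos [ 0.5773 -0.1514  0.0663] yaw [-179.6   -0.4   -0. ] w 0.021 F [11.4 12.8 -3.2] 30.0
turn first [-0.4 -0.4 -0. ] then shift mm [ 0.  -0.   0.3] dist 0
```

```bash
python3 -m crank '[[0.85,[-0.0108,-0.0117,0],[0,0,0]],[0.85,[-0.0071,-0.0147,0],[0,0,0]],[0.85,[-0.0024,-0.0154,0],[0,0,0]],[0.85,[0.003,-0.0153,0],[0,0,0]]]'
python3 -m crank '[[0.85,[0.008,-0.0134,0],[0,0,0]],[0.85,[0.0121,-0.0098,0],[0,0,0]],[0.85,[0.0148,-0.0051,0],[0,0,0]],[0.85,[0.0156,0.0003,0],[0,0,0]]]'
python3 -m crank '[[0.85,[0.0146,0.0056,0],[0,0,0]],[0.85,[0.0118,0.0103,0],[0,0,0]],[0.85,[0.0076,0.0137,0],[0,0,0]],[0.85,[0.0024,0.0154,0],[0,0,0]]]'
python3 -m crank '[[0.85,[-0.003,0.0153,0],[0,0,0]],[0.85,[-0.008,0.0134,0],[0,0,0]],[0.85,[-0.0121,0.0098,0],[0,0,0]],[0.85,[-0.0148,0.0051,0],[0,0,0]]]'
python3 -m crank '[[0.85,[-0.0156,-0.0003,0],[0,0,0]],[0.85,[-0.0146,-0.0056,0],[0,0,0]],[0.85,[-0.0118,-0.0103,0],[0,0,0]],[0.85,[-0.0076,-0.0137,0],[0,0,0]],[0.85,[-0.0024,-0.0154,0],[0,0,0]],[0.85,[0.003,-0.0153,0],[0,0,0]]]'
```

```text
time: 27.35
tool_pos: [0.5577, -0.1, 0.0664]
ee_rot: [3.136, -0.001, -0.002]
wrist_force: [3.4, -6.0, -3.4]
width: 0.0215
finger_force: 30.0
time: 27.75
tool_pos: [0.6086, -0.0682, 0.0663]
ee_rot: [-3.141, 0.004, 0.001]
wrist_force: [-3.6, -3.2, 2.5]
width: 0.0214
finger_force: 30.0
time: 28.15
tool_pos: [0.6461, -0.1134, 0.0662]
ee_rot: [-3.139, 0.001, 0.001]
wrist_force: [-3.9, 3.1, 3.3]
width: 0.0209
finger_force: 30.0
time: 28.55
tool_pos: [0.6078, -0.1574, 0.0663]
ee_rot: [-3.138, -0.003, -0.001]
wrist_force: [1.5, 10.8, 0.2]
width: 0.0211
finger_force: 30.0
time: 29.15
tool_pos: [0.5579, -0.0995, 0.0663]
ee_rot: [3.138, -0.0, -0.002]
wrist_force: [2.7, -4.7, -2.9]
width: 0.0212
finger_force: 30.0
```

```bash
python3 -m crank '[[0.85,[0.008,-0.0134,0],[0,0,0]],[0.85,[0.0121,-0.0098,0],[0,0,0]],[0.85,[0.0148,-0.0051,0],[0,0,0]],[0.85,[0.0156,0.0003,0],[0,0,0]]]'
python3 -m crank '[[0.85,[0.0146,0.0056,0],[0,0,0]],[0.85,[0,0,0],[0,0,0]]]'
python3 -m crank '[[0.85,[0.0063,0.0046,0],[0,0,0]],[0.85,[0,0,0],[0,0,0]]]'
python3 -m crank '[[0.85,[0.0055,0.0057,0],[0,0,0]],[0.85,[0,0,0],[0,0,0]]]'
python3 -c "
from h import *
o=robot.get_obs();p=o['tool_pos']-[.601,-.113,0];a=np.degrees(np.arctan2(p[1],p[0]));print(a,np.radians(720+159-a))"
```

```text
time: 29.55
tool_pos: [0.6091, -0.0683, 0.0663]
ee_rot: [3.141, 0.003, 0.001]
wrist_force: [-4.6, -5.2, 0.9]
width: 0.0213
finger_force: 30.0
time: 29.75
tool_pos: [0.6259, -0.0752, 0.0663]
ee_rot: [3.141, -0.001, 0.0]
wrist_force: [0.7, -2.4, -0.2]
width: 0.0211
finger_force: 30.0
time: 29.95
tool_pos: [0.6308, -0.079, 0.0664]
ee_rot: [-3.14, -0.001, 0.0]
wrist_force: [0.1, -0.5, 0.1]
width: 0.0213
finger_force: 30.0
time: 30.15
tool_pos: [0.6363, -0.0849, 0.0664]
ee_rot: [-3.14, -0.002, -0.0]
wrist_force: [1.1, 2.6, -0.2]
width: 0.0214
finger_force: 30.0
38.51444428795018 14.669240262629504
```

```bash
python3 -m crank '[[0.85,[0.0044,0.0065,0],[0,0,0]],[0.85,[0,0,0],[0,0,0]]]'
python3 -m crank '[[0.85,[0.0032,0.0072,0],[0,0,0]],[0.85,[0,0,0],[0,0,0]]]'
python3 -m crank '[[0.85,[0.0012,0.0038,0],[0,0,0]],[0.85,[0,0,0],[0,0,0]]]'
python3 -m crank '[[0.85,[0.0008,0.0038,0],[0,0,0]],[0.85,[0,0,0],[0,0,0]]]'
python3 -c "
from h import *
o=robot.get_obs();p=o['tool_pos']-[.601,-.113,0];a=np.degrees(np.arctan2(p[1],p[0]));print(a,np.radians(720+159-a))"
```

```text
time: 30.35
tool_pos: [0.6408, -0.0919, 0.0664]
ee_rot: [-3.141, -0.002, -0.0]
wrist_force: [2.3, 2.3, -1.8]
width: 0.021
finger_force: 30.0
time: 30.55
tool_pos: [0.6438, -0.0991, 0.0664]
ee_rot: [-3.141, -0.001, -0.0]
wrist_force: [2.8, 3.3, -2.4]
width: 0.021
finger_force: 30.0
time: 30.75
tool_pos: [0.6447, -0.1024, 0.0664]
ee_rot: [-3.141, -0.001, -0.0]
wrist_force: [2.3, 4.8, -2.2]
width: 0.0213
finger_force: 30.0
time: 30.95
tool_pos: [0.6454, -0.1061, 0.0664]
ee_rot: [-3.141, -0.001, -0.0]
wrist_force: [2.0, 4.6, -2.0]
width: 0.0213
finger_force: 30.0
8.803186413412188 15.187799537449283
```

```bash
python3 -m crank '[[0.85,[0.0004,0.003,0],[0,0,0]],[0.85,[0,0,0],[0,0,0]]]'
python3 -m crank '[[0.85,[0.0002,0.003,0],[0,0,0]],[0.85,[0,0,0],[0,0,0]]]'
python3 -m crank '[[0.85,[0.0001,0.003,0],[0,0,0]],[0.85,[0,0,0],[0,0,0]]]'
python3 -c "
from h import *
o=robot.get_obs();p=o['tool_pos']-[.601,-.113,0];a=np.degrees(np.arctan2(p[1],p[0]));print(a,np.radians(720+159-a))"
```

```text
time: 31.15
tool_pos: [0.6457, -0.1089, 0.0664]
ee_rot: [-3.14, -0.001, 0.0]
wrist_force: [1.9, 4.5, -2.5]
width: 0.0209
finger_force: 30.0
time: 31.35
tool_pos: [0.6459, -0.1117, 0.0664]
ee_rot: [-3.14, -0.001, 0.0]
wrist_force: [2.3, 4.4, -2.5]
width: 0.0211
finger_force: 30.0
time: 31.55
tool_pos: [0.6459, -0.1131, 0.0664]
ee_rot: [-3.137, -0.0, 0.001]
wrist_force: [1.0, 7.7, -0.5]
width: 0.021
finger_force: 30.0
-0.09578363037099746 15.343115864749644
```

```bash
python3 -m crank '[[0.85,[0,0.002,0],[0,0,0]],[0.85,[0,0,0],[0,0,0]]]'
python3 -m crank '[[0.85,[0,0.003,0],[0,0,0]],[0.85,[0,0,0],[0,0,0]]]'
python3 -m crank '[[0.85,[0,0.003,0],[0,0,0]],[0.85,[0,0,0],[0,0,0]]]'
python3 -m crank '[[0.85,[-0.0005,0.003,0],[0,0,0]],[0.85,[0,0,0],[0,0,0]]]'
```

```text
time: 31.75
tool_pos: [0.6459, -0.1131, 0.0663]
ee_rot: [-3.134, -0.0, 0.002]
wrist_force: [1.9, 11.6, -0.0]
width: 0.0209
finger_force: 30.0
time: 31.95
tool_pos: [0.6459, -0.1133, 0.0664]
ee_rot: [-3.129, 0.0, 0.003]
wrist_force: [2.2, 18.1, 0.7]
width: 0.021
finger_force: 30.0
time: 32.15
tool_pos: [0.6459, -0.1134, 0.0664]
ee_rot: [-3.124, 0.0, 0.004]
wrist_force: [-0.6, 23.7, 0.5]
width: 0.021
finger_force: 30.0
time: 32.35
tool_pos: [0.6459, -0.1136, 0.0663]
ee_rot: [-3.12, -0.001, 0.006]
wrist_force: [1.8, 28.2, 1.7]
width: 0.0214
finger_force: 30.0
```

```bash
python3 -m crank '[[0.85,[0,0.003,0],[0,0,0]],[0.85,[0,0,0],[0,0,0]]]'
python3 -m crank '[[0.85,[0,-0.008,0],[0,0,0]],[0.85,[0,-0.009,0],[0,0,0]],[0.85,[0,0,0],[0,0,0]]]'
python3 -m crank '[[0.5,[0,0,0],[0,0,0]],[0.5,[0,0,0],[0,0,0]],[0.5,[0,0,0],[0,0,0]],[0.5,[0,0,0],[0,0,0]],[0.5,[0,0,-0.03],[0,0,0]],[0.5,[0,0,-0.04],[0,0,0]],[0.5,[0,0,-0.04],[0,0,0]],[0.5,[0,0,0],[0,0,0]]]'
python3 - <<'E'
from h import *
go(.5685,.143,.16,89.3)
s=snap('top','top2');w=world(s);np.save('top2.npy',w)
c=cv2.imread('pics/top2.png')[130:225,180:365];cv2.imwrite('pics/v2.png',cv2.resize(c,None,fx=4.3,fy=4.3,interpolation=2))
E
```

```text
time: 32.55
tool_pos: [0.6459, -0.1137, 0.0663]
ee_rot: [-3.115, -0.0, 0.007]
wrist_force: [2.1, 33.5, 2.0]
width: 0.0211
finger_force: 30.0
time: 32.85
tool_pos: [0.6458, -0.1106, 0.0664]
ee_rot: [-3.14, -0.001, 0.002]
wrist_force: [3.1, 6.0, -2.7]
width: 0.0211
finger_force: 30.0
time: 33.65
tool_pos: [0.6486, -0.1145, 0.1854]
ee_rot: [3.137, -0.014, -0.001]
wrist_force: [0.2, -0.5, 1.0]
width: 0.0469
finger_force: 0.0
t 33.6 pos [ 0.6486 -0.1145  0.1854] yaw [ 1.797e+02 -8.000e-01 -1.000e-01] w 0.0469 F [ 0.2 -0.5  1. ] 0.0
turn first [  0.9  -0.4 -89.4] then shift mm [256.5 -83.2  25.4] dist 271
```

View pics/v2.png

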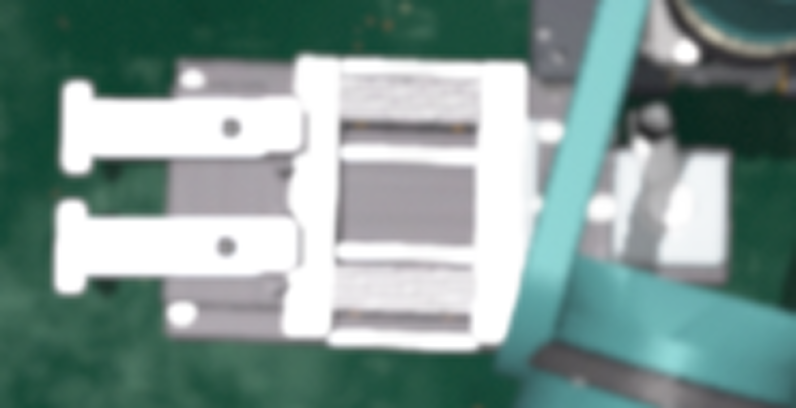

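The top view shows both stacks between the closed jaws in the outer lanes, and the knob at crop (653,120). The V-block's old lane is empty.

```bash
python3 - <<'E'
from h import *
t=np.load('top2.npy')[140:180,310:350].reshape(-1,3)
p=t[(t[:,2]>.09)&(t[:,2]<.108)];print(len(p),rect(p),p.mean(0))
s=snap('wrist');w=fworld(s).reshape(-1,3)
p=w[(w[:,2]>.09)&(w[:,2]<.11)&(abs(w[:,0]-.646)<.03)&(abs(w[:,1]+.11)<.03)]
if len(p)>3: print(len(p),rect(p))
t=np.load('top2.npy')
for u0,u1 in((245,262),(285,308)):
    q=t[140:212,u0:u1].reshape(-1,3);q=q[(q[:,2]>.041)&(q[:,2]<.051)]
    print(rect(q))
E
```

```text
34 (array([ 640.8, -104.8]), array([20.2, 15.4]), 79.0) [ 0.64079007 -0.10419609  0.09735724]
267 (array([ 645.9, -101.9]), array([21.1, 15.5]), 83.07)
(array([602.5,  86.9]), array([160.6,  40.3]), 1.58)
(array([600.7, -17.4]), array([158.2,  49.8]), 1.35)
```

```bash
python3 -m crank '[[0.5,[0,-0.0005,0.04],[0,0,0]],[0.5,[0,0,0.04],[0,0,0]],[0.5,[0,0,0.03],[0,0,0]],[0.5,[0,0,0],[0,0,0]],[0.5,[0,0,0],[0,0,0]]]'
python3 -m crank '[[0.85,[0,0,0],[0,0,0]],[0.85,[0,0,0],[0,0,0]],[0.85,[0,0,0],[0,0,0]],[0.85,[0,0,0],[0,0,0]],[0.85,[0,0,0],[0,0,0]],[0.85,[0,0,0],[0,0,0]]]'
python3 -m crank '[[0.85,[0,0,0],[0,0,0]]]'
```

```text
time: 34.25
tool_pos: [0.644, -0.1121, 0.0647]
ee_rot: [-3.141, 0.004, -0.0]
wrist_force: [1.2, -0.1, 1.1]
width: 0.0469
finger_force: 0.0
time: 34.85
tool_pos: [0.6465, -0.1099, 0.0684]
ee_rot: [-3.139, -0.004, 0.001]
wrist_force: [1.0, 5.6, -1.2]
width: 0.0217
finger_force: 30.0
time: 34.95
tool_pos: [0.6465, -0.1099, 0.0684]
ee_rot: [-3.139, -0.004, 0.001]
wrist_force: [0.4, 5.0, -1.4]
width: 0.0211
finger_force: 30.0
```

```bash
python3 -m crank '[[0.85,[0,0.004,0],[0,0,0]],[0.85,[0,0.004,0],[0,0,0]],[0.85,[0,0,0],[0,0,0]]]'
python3 -m crank '[[0.85,[0,0.004,0],[0,0,0]],[0.85,[0,0.004,0],[0,0,0]],[0.85,[0,0,0],[0,0,0]]]'
python3 -m crank '[[0.85,[0,-0.004,0],[0,0,0]],[0.85,[0,-0.004,0],[0,0,0]],[0.85,[0,0,0],[0,0,0]]]'
python3 -m crank '[[0.85,[0,-0.003,0],[0,0,0]],[0.85,[0,0,0],[0,0,0]]]'
python3 -m crank '[[0.85,[0,-0.002,0],[0,0,0]],[0.85,[0,0,0],[0,0,0]]]'
```

```text
time: 35.25
tool_pos: [0.6466, -0.1133, 0.0684]
ee_rot: [-3.13, -0.003, 0.003]
wrist_force: [0.7, 14.9, 0.7]
width: 0.021
finger_force: 30.0
time: 35.55
tool_pos: [0.6466, -0.1137, 0.0684]
ee_rot: [-3.117, -0.003, 0.006]
wrist_force: [0.3, 29.4, 2.9]
width: 0.0214
finger_force: 30.0
time: 35.85
tool_pos: [0.6466, -0.1132, 0.0684]
ee_rot: [-3.132, -0.003, 0.004]
wrist_force: [1.2, 13.3, 0.3]
width: 0.0213
finger_force: 30.0
time: 36.05
tool_pos: [0.6466, -0.1131, 0.0684]
ee_rot: [-3.136, -0.004, 0.002]
wrist_force: [0.2, 7.8, -0.7]
width: 0.0215
finger_force: 30.0
time: 36.25
tool_pos: [0.6466, -0.113, 0.0684]
ee_rot: [-3.139, -0.004, 0.001]
wrist_force: [1.9, 6.4, -0.2]
width: 0.021
finger_force: 30.0
```

```bash
python3 -m crank '[[0.85,[0,-0.001,0],[0,0,0]],[0.85,[0,0,0],[0,0,0]],[0.85,[0,0,0],[0,0,0]]]'
python3 -m crank '[[0.6,[0,0,0],[0,0,0]],[0.6,[0,0,0],[0,0,0]],[0.6,[0,0,0],[0,0,0]],[0.6,[0,0,-0.01],[0,0,0]],[0.6,[0,0,-0.04],[0,0,0]],[0.6,[0,0,-0.04],[0,0,0]],[0.6,[0,0,-0.01],[0,0,0]],[0.6,[0,0,0],[0,0,0]]]'
python3 - <<'E'
from h import *
go(.569,.145,.16,89.3)
w=fworld(snap('wrist')).reshape(-1,3)
p=w[(w[:,2]>.09)&(w[:,2]<.11)&(abs(w[:,0]-.646)<.03)&(abs(w[:,1]+.11)<.03)]
print(len(p),rect(p))
E
```

```text
time: 36.55
tool_pos: [0.6466, -0.113, 0.0684]
ee_rot: [-3.14, -0.004, 0.0]
wrist_force: [1.8, 5.9, 2.0]
width: 0.0213
finger_force: 30.0
time: 37.35
tool_pos: [0.6467, -0.1151, 0.1701]
ee_rot: [3.139, -0.006, -0.001]
wrist_force: [-0.6, 0.2, -0.0]
width: 0.0378
finger_force: 0.0
t 37.4 pos [ 0.6467 -0.1151  0.1701] yaw [179.9  -0.4  -0. ] w 0.0378 F [-0.6  0.2 -0. ] 0.0
turn first [  0.4  -0.2 -89.3] then shift mm [259.1 -80.8  10.1] dist 272
295 (array([ 646.2, -102.3]), array([21.3, 15.1]), 77.29)
```

```bash
python3 -m crank '[[0.5,[0,0,0],[0,0,-8.12]],[0.5,[0,0,0],[0,0,-8.12]],[0.5,[0,0,0],[0,0,-8.12]],[0.5,[0,0,0],[0,0,-8.12]],[0.5,[0,0,0],[0,0,-8.12]],[0.5,[0,0,0],[0,0,-8.12]],[0.5,[0,0,0],[0,0,-8.12]],[0.5,[0,0,0],[0,0,-8.12]]]'
python3 -m crank '[[0.5,[0,0,0],[0,0,-8.12]],[0.5,[0,0,0],[0,0,-8.12]],[0.5,[0,0,0],[0,0,-8.12]],[0.5,[0.037,-0.0115,0],[0,0,0]],[0.5,[0.037,-0.0115,0],[0,0,0]],[0.5,[0.037,-0.0115,0],[0,0,0]],[0.5,[0.037,-0.0115,0],[0,0,0]],[0.5,[0.037,-0.0115,0],[0,0,0]]]'
python3 -m crank '[[0.5,[0.037,-0.0115,0],[0,0,0]],[0.5,[0.037,-0.0115,0],[0,0,0]],[0.5,[0,0,0],[0,0,0]],[0.5,[0,0,0],[0,0,0]],[0.5,[0,0,0],[0,0,0]]]'
python3 - <<'E'
from h import *
go(.569,.145,.061,89.3)
w=fworld(snap('wrist','w6'))
np.save('w6.npy',w);q=w.reshape(-1,3)
m=(q[:,2]>.063)&(q[:,2]<.072)&(abs(q[:,0]-.569)<.018)&(q[:,1]>.12)&(q[:,1]<.2);print(rect(q[m]))
E
```

```text
time: 38.2
tool_pos: [0.6437, -0.114, 0.1628]
ee_rot: [-3.136, 0.001, 1.139]
wrist_force: [0.1, -0.4, 0.1]
width: 0.0468
finger_force: 0.0
time: 39.0
tool_pos: [0.5878, 0.0726, 0.1631]
ee_rot: [-3.136, 0.001, 1.558]
wrist_force: [0.1, 0.1, -0.2]
width: 0.047
finger_force: 0.0
time: 39.5
tool_pos: [0.5674, 0.1447, 0.1647]
ee_rot: [-3.139, 0.001, 1.558]
wrist_force: [-0.1, -0.3, 0.8]
width: 0.0472
finger_force: 0.0
t 39.5 pos [0.5674 0.1447 0.1647] yaw [-1.798e+02  1.000e-01  8.930e+01] w 0.0472 F [-0.1 -0.3  0.8] 0.0
turn first [-0.2  0.1 -0. ] then shift mm [  0.3   1.6 103.7] dist 104
(array([567.4, 159.9]), array([28.1, 80. ]), 90.99)
```

View pics/w6.png

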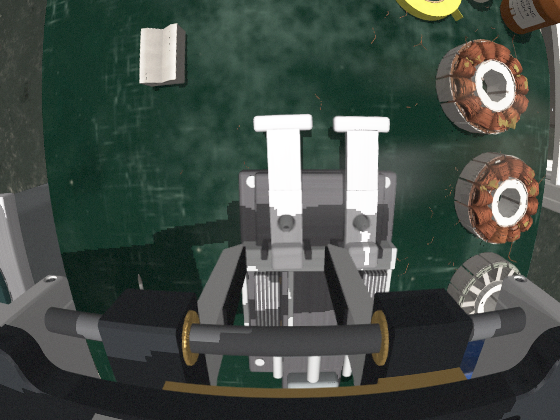

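The wrist view shows the levers at columns 287 and 362, with the near pin at (287,222). The V-block stands groove up at (163,55).

```bash
python3 -m crank '[[0.5,[0,0.001,0.035],[0,0,0]],[0.5,[0,0,0.035],[0,0,0]],[0.5,[0,0,0.022],[0,0,0]],[0.5,[0,0,0.01],[0,0,0]],[0.5,[0,0,0],[0,0,0]],[0.5,[0,0,0],[0,0,0]]]'
python3 -c "
from h import *
go(.569,.145,.061,89.3)"
```

```text
time: 40.15
tool_pos: [0.5699, 0.1453, 0.0656]
ee_rot: [3.14, -0.0, 1.558]
wrist_force: [-0.4, 0.1, 0.1]
width: 0.0469
finger_force: 0.0
t 40.1 pos [0.5699 0.1453 0.0656] yaw [179.9  -0.   89.3] w 0.0469 F [-0.4  0.1  0.1] 0.0
turn first [ 0.1 -0.  -0. ] then shift mm [-0.3 -0.9  4.6] dist 5
```

```bash
python3 -m crank '[[0.5,[0,-0.001,0.004],[0,0,0]],[0.5,[0,0,0],[0,0,0]],[0.85,[0,0,0],[0,0,0]],[0.85,[0,0,0],[0,0,0]],[0.85,[0,0,0],[0,0,0]],[0.85,[0,0,0],[0,0,0]],[0.85,[0,0,0],[0,0,0]],[0.85,[0,0,0],[0,0,0]]]'
python3 -m crank '[[0.85,[0,0,-0.005],[0,0,0]],[0.85,[0,0,-0.015],[0,0,0]],[0.85,[0,0,-0.02],[0,0,0]],[0.85,[0,0,-0.02],[0,0,0]],[0.85,[0,0,-0.02],[0,0,0]],[0.85,[0,0,0],[0,0,0]]]'
python3 -c "
from h import *
go(.45,.18,.12,179.3)"
```

```text
time: 40.95
tool_pos: [0.568, 0.1459, 0.0608]
ee_rot: [3.141, -0.0, 1.559]
wrist_force: [-0.3, 0.2, 2.3]
width: 0.0274
finger_force: 29.8
time: 41.55
tool_pos: [0.5701, 0.1461, 0.145]
ee_rot: [3.134, -0.001, 1.559]
wrist_force: [0.5, -0.3, -1.9]
width: 0.0276
finger_force: 29.8
t 41.5 pos [0.5701 0.1461 0.145 ] yaw [ 1.796e+02 -1.000e-01  8.930e+01] w 0.0276 F [ 0.5 -0.3 -1.9] 29.8
turn first [  0.4   0.3 -90. ] then shift mm [120.5  32.4  25. ] dist 127
```

```bash
python3 -m crank '[[0.85,[0,0,0],[0,0,-8.18]],[0.85,[0,0,0],[0,0,-8.18]],[0.85,[0,0,0],[0,0,-8.18]],[0.85,[0,0,0],[0,0,-8.18]],[0.85,[0,0,0],[0,0,-8.18]],[0.85,[0,0,0],[0,0,-8.18]],[0.85,[0,0,0],[0,0,-8.18]],[0.85,[0,0,0],[0,0,-8.18]]]'
python3 -m crank '[[0.85,[0,0,0],[0,0,-8.18]],[0.85,[0,0,0],[0,0,-8.18]],[0.85,[0,0,0],[0,0,-8.18]],[0.85,[0.03,0.008,0],[0,0,0]],[0.85,[0.03,0.008,0],[0,0,0]],[0.85,[0.03,0.008,0],[0,0,0]],[0.85,[0.03,0.008,0],[0,0,0]],[0.85,[0,0,0],[0,0,0]]]'
python3 -m crank '[[0.85,[0,0,0.04],[0,0,0]],[0.85,[0,0,0.04],[0,0,0]],[0.85,[0,0,0.03],[0,0,0]],[0.85,[0,0,0.01],[0,0,0]],[0.85,[0,0,0],[0,0,0]],[0.85,[0,0,0],[0,0,0]]]'
python3 -c "
from h import *
go(.45,.18,.0035,179.3)"
```

```text
time: 42.35
tool_pos: [0.5672, 0.1457, 0.1392]
ee_rot: [-3.14, -0.002, 2.707]
wrist_force: [-0.1, 0.0, -1.3]
width: 0.0273
finger_force: 29.8
time: 43.15
tool_pos: [0.4446, 0.18, 0.1395]
ee_rot: [-3.142, -0.003, 3.132]
wrist_force: [0.5, -0.4, -2.8]
width: 0.0275
finger_force: 29.8
time: 43.75
tool_pos: [0.4497, 0.1795, 0.0217]
ee_rot: [3.141, 0.002, 3.129]
wrist_force: [0.4, -0.2, -2.3]
width: 0.0274
finger_force: 29.8
t 43.8 pos [0.4497 0.1795 0.0217] yaw [1.800e+02 1.000e-01 1.793e+02] w 0.0274 F [ 0.4 -0.2 -2.3] 29.8
turn first [ 0.   0.1 -0. ] then shift mm [-0.3  0.5 18.2] dist 18
```

```bash
python3 -m crank '[[0.85,[0,0,0.01],[0,0,0]],[0.85,[0,0,0.006],[0,0,0]],[0.85,[0,0,0],[0,0,0]],[0.85,[0,0,0],[0,0,0]]]'
python3 -m crank '[[0.85,[0,0,0.001],[0,0,0]],[0.85,[0,0,0],[0,0,0]]]'
```

```text
time: 44.15
tool_pos: [0.4483, 0.1793, 0.0045]
ee_rot: [-3.142, 0.0, 3.129]
wrist_force: [0.4, 1.0, -1.6]
width: 0.0272
finger_force: 29.8
time: 44.35
tool_pos: [0.4484, 0.1794, 0.0036]
ee_rot: [3.142, 0.0, 3.129]
wrist_force: [0.6, -0.2, -1.7]
width: 0.0276
finger_force: 29.8
```

```bash
python3 -m crank '[[0.6,[0,0,0],[0,0,0]],[0.6,[0,0,0],[0,0,0]],[0.5,[0,0,0],[0,0,0]],[0.5,[0,0,-0.03],[0,0,0]],[0.5,[0,0,-0.04],[0,0,0]],[0.5,[0,0,-0.04],[0,0,0]],[0.5,[0,0,-0.03],[0,0,8.18]],[0.5,[0,0,0],[0,0,8.18]]]'
python3 -m crank '[[0.5,[0,0,0],[0,0,8.18]],[0.5,[0,0,0],[0,0,8.18]],[0.5,[0,0,0],[0,0,8.18]],[0.5,[0,0,0],[0,0,8.18]],[0.5,[0,0,0],[0,0,8.18]],[0.5,[0,0,0],[0,0,8.18]],[0.5,[0,0,0],[0,0,8.18]],[0.5,[0,0,0],[0,0,8.18]]]'
python3 -m crank '[[0.5,[0,0,0],[0,0,8.18]],[0.5,[0,0,0],[0,0,8.18]],[0.5,[0,0,0],[0,0,8.18]],[0.5,[0,0,0],[0,0,8.18]],[0.5,[0,0,0],[0,0,8.18]],[0.5,[0,0,0],[0,0,8.18]],[0.5,[0,0,0],[0,0,8.18]],[0.5,[0,0,0],[0,0,8.18]]]'
python3 -m crank '[[0.5,[0,0,0],[0,0,8.18]],[0.5,[0,0,0],[0,0,8.18]],[0.5,[0,0,0],[0,0,8.18]],[0.5,[0,0,0],[0,0,8.18]],[0.5,[0,0,0],[0,0,0]]]'
python3 -c "
from h import *
snap('wrist','w7')
go(.569,.1355,.12,-0.7)"
```

```text
time: 45.15
tool_pos: [0.4516, 0.1802, 0.1498]
ee_rot: [3.135, 0.01, 2.838]
wrist_force: [0.4, 1.3, -1.4]
width: 0.0469
finger_force: 0.0
time: 45.95
tool_pos: [0.4484, 0.1793, 0.1437]
ee_rot: [3.141, 0.0, 1.696]
wrist_force: [0.2, -0.2, 0.3]
width: 0.0471
finger_force: 0.0
time: 46.75
tool_pos: [0.4483, 0.1793, 0.1437]
ee_rot: [3.141, -0.0, 0.554]
wrist_force: [0.8, -0.9, 0.0]
width: 0.0467
finger_force: 0.0
time: 47.25
tool_pos: [0.4484, 0.1793, 0.1437]
ee_rot: [-3.142, -0.0, -0.011]
wrist_force: [0.0, -0.4, -0.8]
width: 0.0471
finger_force: 0.0
t 47.3 pos [0.4483 0.1793 0.1436] yaw [180.   -0.   -0.5] w 0.0468 F [0.7 0.2 1.1] 0.0
turn first [ 0.  -0.   0.2] then shift mm [121.2  42.3  23.6] dist 131
```

View pics/w7.png

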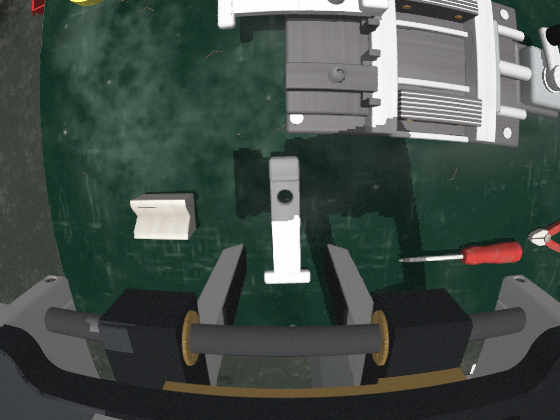

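The near lever lies flat on the bench at (285,220) with its nose toward the robot. The bare near pin is at (337,73).

```bash
python3 -m crank '[[0.5,[0.03,0.0105,0],[0,0,0.2]],[0.5,[0.03,0.0105,0],[0,0,0]],[0.5,[0.03,0.0105,0],[0,0,0]],[0.5,[0.031,0.0105,0],[0,0,0]],[0.5,[0,0,0],[0,0,0]],[0.5,[0,0,0.04],[0,0,0]],[0.5,[0,0,0.032],[0,0,0]],[0.5,[0,0,0],[0,0,0]]]'
python3 -m crank '[[0.5,[0,0,0.006],[0,0,0]],[0.95,[0,0,0],[0,0,0]],[0.95,[0,0,0],[0,0,0]],[0.95,[0,0,0],[0,0,0]],[0.95,[0,0,0],[0,0,0]],[0.95,[0,0,0],[0,0,0]],[0.95,[0,0,0],[0,0,0]],[0.95,[0,0,0],[0,0,0]]]'
python3 -m crank '[[0.95,[0,0,0],[0,0,0]],[0.95,[0,0,0],[0,0,0]]]'
```

```text
time: 48.1
tool_pos: [0.564, 0.1353, 0.0658]
ee_rot: [3.14, 0.012, -0.013]
wrist_force: [-1.0, 1.0, -0.6]
width: 0.0471
finger_force: 0.0
time: 48.9
tool_pos: [0.5692, 0.1376, 0.0665]
ee_rot: [-3.138, -0.002, -0.015]
wrist_force: [0.8, 5.4, 2.6]
width: 0.0106
finger_force: 30.0
time: 49.1
tool_pos: [0.5692, 0.1376, 0.0665]
ee_rot: [-3.138, -0.002, -0.014]
wrist_force: [-0.1, 5.3, 2.1]
width: 0.0107
finger_force: 30.0
```

```bash
python3 -m crank '[[0.5,[0,-0.002,0],[0,0,0]],[0.5,[0,0,0],[0,0,0]],[0.5,[0,0,0],[0,0,0]],[0.5,[0,0,-0.03],[0,0,0]],[0.5,[0,0,-0.02],[0,0,-8.18]],[0.5,[0,0,0],[0,0,-8.18]],[0.5,[0,0,0],[0,0,-8.18]],[0.5,[0,0,0],[0,0,-8.18]]]'
python3 -m crank '[[0.5,[0,0,0],[0,0,-8.18]],[0.5,[0,0,0],[0,0,-8.18]],[0.5,[0,0,0],[0,0,-8.18]],[0.5,[0,0,0],[0,0,-8.18]],[0.5,[0,0,0],[0,0,-8.18]],[0.5,[0,0,0],[0,0,-8.18]],[0.5,[0,0,0],[0,0,-8.18]],[0.5,[0,0,0.03],[0,0,0]]]'
python3 -m crank '[[0.5,[0,0,0.018],[0,0,0]],[0.5,[0,0,0],[0,0,0]],[0.95,[0,0,0],[0,0,0]],[0.95,[0,0,0],[0,0,0]],[0.95,[0,0,0],[0,0,0]],[0.95,[0,0,0],[0,0,0]],[0.95,[0,0,0],[0,0,0]],[0.95,[0,0,0],[0,0,0]]]'
python3 -m crank '[[0.95,[0,0,0],[0,0,0]],[0.95,[0,0,0],[0,0,0]]]'
```

```text
time: 49.9
tool_pos: [0.5687, 0.137, 0.1155]
ee_rot: [3.141, 0.0, 0.561]
wrist_force: [-0.1, -0.7, 0.4]
width: 0.0469
finger_force: 0.0
time: 50.7
tool_pos: [0.5722, 0.1375, 0.0899]
ee_rot: [3.132, -0.001, 1.557]
wrist_force: [-0.1, 0.1, -0.1]
width: 0.0475
finger_force: 0.0
time: 51.5
tool_pos: [0.568, 0.1376, 0.0682]
ee_rot: [-3.14, 0.0, 1.555]
wrist_force: [-4.1, 0.3, 4.2]
width: 0.0104
finger_force: 30.0
time: 51.7
tool_pos: [0.568, 0.1377, 0.0682]
ee_rot: [-3.14, 0.0, 1.556]
wrist_force: [-4.4, -0.7, 5.5]
width: 0.0102
finger_force: 30.0
```

```bash
python3 -m crank '[[0.5,[0,-0.002,0],[0,0,0]],[0.5,[0,0,0],[0,0,0]],[0.5,[0,0,0],[0,0,0]],[0.5,[0,0,-0.03],[0,0,0]],[0.5,[0,0,-0.04],[0,0,8.18]],[0.5,[0,0,0],[0,0,8.18]],[0.5,[0,0,0],[0,0,8.18]],[0.5,[0,0,0],[0,0,8.18]]]'
python3 -m crank '[[0.5,[0,0,0],[0,0,8.18]],[0.5,[0,0,0],[0,0,8.18]],[0.5,[0,0,0],[0,0,8.18]],[0.5,[0,0,0],[0,0,8.18]],[0.5,[0,0,0],[0,0,8.18]],[0.5,[0,0,0],[0,0,8.18]],[0.5,[0,0,0],[0,0,8.18]],[0.5,[0,0,0],[0,0,0]]]'
python3 - <<'E'
from h import *
go(.4484,.1794,.0036,-.7)
s=snap('wrist');w=fworld(s);q=w.reshape(-1,3)
m=(q[:,2]>.006)&(q[:,2]<.014)&(abs(q[:,1]-.18)<.03)&(q[:,0]>.33)&(q[:,0]<.50)
print('plate',m.sum(),rect(q[m]))
m=(q[:,2]>.006)&(q[:,2]<.03)&(abs(q[:,1]-.18)<.03)&(q[:,0]>.33)&(q[:,0]<.50)
print('all',rect(q[m]),q[m].min(0),q[m].max(0))
E
```

```text
time: 52.5
tool_pos: [0.5672, 0.1376, 0.1377]
ee_rot: [3.141, -0.001, 0.978]
wrist_force: [-0.4, -0.1, -0.5]
width: 0.0471
finger_force: 0.0
time: 53.3
tool_pos: [0.5668, 0.1376, 0.1371]
ee_rot: [3.141, -0.0, -0.015]
wrist_force: [0.6, 0.5, -0.1]
width: 0.047
finger_force: 0.0
t 53.3 pos [0.5668 0.1376 0.1371] yaw [180.   -0.   -0.9] w 0.047 F [ 0.6  0.5 -0.1] 0.0
turn first [ 0.  -0.  -0.2] then shift mm [-118.9  -40.4  133.5] dist 183
plate 1073 (array([429.5, 178.8]), array([135.7,  48.7]), 0.83)
all (array([429.5, 178.8]), array([135.7,  48.7]), 0.83) [0.36134357 0.15364251 0.00607228] [0.49739982 0.20222539 0.02591867]
```

```bash
python3 -m crank '[[0.5,[-0.03,-0.0101,0],[0,0,-0.2]],[0.5,[-0.03,-0.0101,0],[0,0,0]],[0.5,[-0.03,-0.0101,0],[0,0,0]],[0.5,[-0.029,-0.0101,0],[0,0,0]],[0.5,[0,0,0.04],[0,0,0]],[0.5,[0,0,0.04],[0,0,0]],[0.5,[0,0,0.03],[0,0,0]],[0.5,[0,0,0.015],[0,0,0]]]'
python3 -m crank '[[0.5,[0,0,0.005],[0,0,0]],[0.5,[0,0,0],[0,0,0]],[0.5,[0,0,0],[0,0,0]]]'
```

```text
time: 54.15
tool_pos: [0.4458, 0.1789, 0.0092]
ee_rot: [3.14, 0.005, -0.008]
wrist_force: [-0.3, -0.7, 0.1]
width: 0.047
finger_force: 0.0
time: 54.45
tool_pos: [0.4493, 0.1798, 0.0087]
ee_rot: [-3.141, -0.002, -0.011]
wrist_force: [-0.5, 0.2, 0.5]
width: 0.0469
finger_force: 0.0
```

```bash
python3 -m crank '[[0.5,[-0.0005,0,0.005],[0,0,0]],[0.5,[0,0,0],[0,0,0]],[0.85,[0,0,0],[0,0,0]],[0.85,[0,0,0],[0,0,0]],[0.85,[0,0,0],[0,0,0]],[0.85,[0,0,0],[0,0,0]],[0.85,[0,0,0],[0,0,0]],[0.85,[0,0,0],[0,0,0]]]'
python3 -m crank '[[0.85,[0,0,-0.02],[0,0,0]],[0.85,[0,0,-0.04],[0,0,0]],[0.85,[0,0,-0.04],[0,0,0]],[0.85,[0,0,-0.035],[0,0,0]],[0.85,[0,0,0],[0,0,0]]]'
python3 -m crank '[[0.85,[0,0,0],[0,0,-8.18]],[0.85,[0,0,0],[0,0,-8.18]],[0.85,[0,0,0],[0,0,-8.18]],[0.85,[0,0,0],[0,0,-8.18]],[0.85,[0,0,0],[0,0,-8.18]],[0.85,[0,0,0],[0,0,-8.18]],[0.85,[0,0,0],[0,0,-8.18]],[0.85,[0,0,0],[0,0,-8.18]]]'
python3 -m crank '[[0.85,[0,0,0],[0,0,-8.18]],[0.85,[0,0,0],[0,0,-8.18]],[0.85,[0,0,0],[0,0,-8.18]],[0.85,[0,0,0],[0,0,0]]]'
python3 -c "
from h import *
go(.5678,.1297,.1,89.3)"
```

```text
time: 55.25
tool_pos: [0.4478, 0.1795, 0.0027]
ee_rot: [3.141, -0.0, -0.012]
wrist_force: [0.2, -0.8, 2.1]
width: 0.0274
finger_force: 29.9
time: 55.75
tool_pos: [0.451, 0.1805, 0.143]
ee_rot: [-3.138, -0.011, -0.011]
wrist_force: [0.2, 0.6, -2.5]
width: 0.0272
finger_force: 29.9
time: 56.55
tool_pos: [0.4463, 0.1792, 0.1346]
ee_rot: [-3.138, 0.003, 1.136]
wrist_force: [0.9, 0.6, -1.9]
width: 0.0274
finger_force: 29.9
time: 56.95
tool_pos: [0.4464, 0.1792, 0.1349]
ee_rot: [-3.137, 0.001, 1.559]
wrist_force: [0.3, -0.5, -2.0]
width: 0.0277
finger_force: 29.9
t 57.0 pos [0.4464 0.1792 0.1349] yaw [-1.798e+02  1.000e-01  8.930e+01] w 0.0277 F [ 0.3 -0.5 -2. ] 29.9
turn first [-0.2  0.1 -0. ] then shift mm [-48.  122.   34.9] dist 136
```

```bash
python3 -m crank '[[0.85,[-0.0122,0.0305,0],[0,0,0]],[0.85,[-0.0122,0.0305,0],[0,0,0]],[0.85,[-0.0122,0.0305,0],[0,0,0]],[0.85,[-0.0122,0.0305,0],[0,0,0]],[0.85,[0,0,0.02],[0,0,0]],[0.85,[0,0,0.015],[0,0,0]],[0.85,[0,0,0],[0,0,0]],[0.85,[0,0,0],[0,0,0]]]'
python3 -c "
from h import *
go(.5678,.129,.088,89.3)
snap('wrist','w8')"
```

```text
time: 57.75
tool_pos: [0.5678, 0.1295, 0.1012]
ee_rot: [-3.139, 0.0, 1.558]
wrist_force: [-0.3, -0.8, -1.8]
width: 0.0275
finger_force: 29.9
t 57.8 pos [0.5678 0.1295 0.1012] yaw [-179.8    0.    89.3] w 0.0275 F [-0.3 -0.8 -1.8] 29.9
turn first [-0.2  0.  -0. ] then shift mm [-0.5 -0.  13.2] dist 13
```

View pics/w8.png

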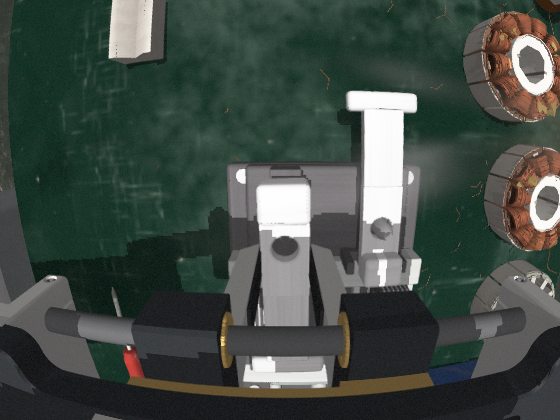

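The near lever is held with its nose toward the bed and its hole at (286,247) sits over the pin.

```bash
python3 -m crank '[[0.85,[-0.0005,0,0.008],[0,0,0]],[0.85,[0,0,0.006],[0,0,0]],[0.85,[0,0,0],[0,0,0]],[0.85,[0,0,0],[0,0,0]]]'
python3 -m crank '[[0.85,[0,0,0.006],[0,0,0]],[0.85,[0,0,0],[0,0,0]],[0.85,[0,0,0],[0,0,0]]]'
python3 -m crank '[[0.85,[0,0,0.006],[0,0,0]],[0.85,[0,0,0],[0,0,0]],[0.85,[0,0,0],[0,0,0]]]'
```

```text
time: 58.2
tool_pos: [0.5689, 0.1288, 0.0883]
ee_rot: [-3.141, 0.0, 1.559]
wrist_force: [0.7, -0.4, -1.1]
width: 0.0277
finger_force: 29.9
time: 58.5
tool_pos: [0.5689, 0.1287, 0.0822]
ee_rot: [-3.141, 0.0, 1.559]
wrist_force: [0.9, 1.1, -2.3]
width: 0.0279
finger_force: 29.9
time: 58.8
tool_pos: [0.5688, 0.1287, 0.076]
ee_rot: [-3.141, 0.0, 1.559]
wrist_force: [-0.5, 1.0, -2.3]
width: 0.0274
finger_force: 29.9
```

```bash
python3 -m crank '[[0.85,[0,-0.0005,0.006],[0,0,0]],[0.85,[0,0,0],[0,0,0]],[0.85,[0,0,0],[0,0,0]]]'
python3 -m crank '[[0.85,[0,0,0.006],[0,0,0]],[0.85,[0,0,0],[0,0,0]],[0.85,[0,0,0],[0,0,0]]]'
python3 -m crank '[[0.85,[0,0,0.002],[0,0,0]],[0.85,[0,0,0],[0,0,0]],[0.85,[0,0,0],[0,0,0]]]'
```

```text
time: 59.1
tool_pos: [0.5683, 0.1287, 0.0701]
ee_rot: [-3.141, 0.0, 1.559]
wrist_force: [-0.1, 0.1, -1.8]
width: 0.0275
finger_force: 29.9
time: 59.4
tool_pos: [0.5684, 0.1287, 0.0641]
ee_rot: [-3.141, 0.0, 1.559]
wrist_force: [0.0, -0.8, -2.6]
width: 0.0277
finger_force: 29.9
time: 59.7
tool_pos: [0.5686, 0.1287, 0.0624]
ee_rot: [-3.142, 0.0, 1.559]
wrist_force: [0.7, -0.6, -2.1]
width: 0.0276
finger_force: 29.9
```

```bash
python3 -m crank '[[0.85,[0,0,0.0015],[0,0,0]],[0.85,[0,0,0],[0,0,0]],[0.85,[0,0,0],[0,0,0]]]'
python3 -m crank '[[0.6,[0,0,0],[0,0,0]],[0.6,[0,0,0],[0,0,0]],[0.5,[0,0,0],[0,0,0]],[0.5,[0,0,-0.03],[0,0,0]],[0.5,[0,0,-0.04],[0,0,0]],[0.5,[0,0,-0.03],[0,0,0]],[0.5,[0.008,0.034,0],[0,0,0]],[0.5,[0.008,0.034,0],[0,0,0]]]'
python3 -m crank '[[0.5,[0,0,0],[0,0,0]],[0.5,[0,0,0],[0,0,0]]]'
python3 - <<'E'
from h import *
go(.6353,.1455,.061,89.3)
w=fworld(snap('wrist','w9'));q=w.reshape(-1,3)
m=(q[:,2]>.063)&(q[:,2]<.073)&(abs(q[:,0]-.635)<.02)&(q[:,1]>.12)&(q[:,1]<.2);print(rect(q[m]))
t=world(snap('top'));q=t[140:215,190:300].reshape(-1,3)
for z0,z1 in((.063,.074),(.075,.09)):
    m=(q[:,2]>z0)&(q[:,2]<z1)&(q[:,0]<.60);print(m.sum(),rect(q[m]))
E
```

```text
time: 60.0
tool_pos: [0.5686, 0.1287, 0.0609]
ee_rot: [-3.142, 0.0, 1.559]
wrist_force: [0.3, 0.6, -3.3]
width: 0.0276
finger_force: 29.9
time: 60.8
tool_pos: [0.6385, 0.1443, 0.1646]
ee_rot: [3.136, -0.001, 1.559]
wrist_force: [0.3, 0.1, -0.5]
width: 0.047
finger_force: 0.0
time: 61.0
tool_pos: [0.6367, 0.1439, 0.16]
ee_rot: [-3.14, 0.0, 1.559]
wrist_force: [0.4, 0.7, 0.2]
width: 0.047
finger_force: 0.0
t 61.0 pos [0.6367 0.1439 0.16  ] yaw [-179.9    0.    89.3] w 0.047 F [0.4 0.7 0.2] 0.0
turn first [-0.1  0.   0. ] then shift mm [ 1.6 -1.4 99. ] dist 99
(array([635.4, 160. ]), array([28.1, 80. ]), 90.89)
429 (array([569.1, 105. ]), array([ 49.1, 129. ]), 91.19)
81 (array([565.6, 162.7]), array([20. , 19.8]), 1.93)
```

View pics/w9.png

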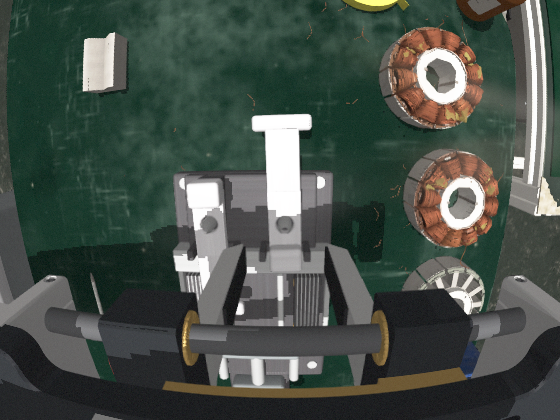

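The near lever is refitted at (207,220) with its pin through the hole. The far lever is at (285,190), still in its original position.

```bash
python3 -m crank '[[0.5,[0.0015,-0.001,0.035],[0,0,0]],[0.5,[0,0,0.035],[0,0,0]],[0.5,[0,0,0.02],[0,0,0]],[0.5,[0,0,0.006],[0,0,0]],[0.5,[0,0,0],[0,0,0]],[0.5,[0,0,0],[0,0,0]]]'
python3 -m crank '[[0.5,[0,0,0.003],[0,0,0]],[0.5,[0,0,0],[0,0,0]],[0.85,[0,0,0],[0,0,0]],[0.85,[0,0,0],[0,0,0]],[0.85,[0,0,0],[0,0,0]],[0.85,[0,0,0],[0,0,0]],[0.85,[0,0,0],[0,0,0]],[0.85,[0,0,0],[0,0,0]]]'
```

```text
time: 61.7
tool_pos: [0.6366, 0.1456, 0.0672]
ee_rot: [3.138, -0.0, 1.559]
wrist_force: [-0.2, 0.8, 0.1]
width: 0.0472
finger_force: 0.0
time: 62.5
tool_pos: [0.6359, 0.1455, 0.0622]
ee_rot: [3.141, 0.0, 1.559]
wrist_force: [-0.8, 0.1, 2.1]
width: 0.0276
finger_force: 29.9
```

```bash
python3 -m crank '[[0.85,[0,0,-0.005],[0,0,0]],[0.85,[0,0,-0.015],[0,0,0]],[0.85,[0,0,-0.02],[0,0,0]],[0.85,[0,0,-0.02],[0,0,0]],[0.85,[0,0,-0.02],[0,0,0]],[0.85,[0,0,0],[0,0,0]]]'
python3 -m crank '[[0.85,[0,0,0],[0,0,-8.18]],[0.85,[0,0,0],[0,0,-8.18]],[0.85,[0,0,0],[0,0,-8.18]],[0.85,[0,0,0],[0,0,-8.18]],[0.85,[0,0,0],[0,0,-8.18]],[0.85,[0,0,0],[0,0,-8.18]],[0.85,[0,0,0],[0,0,-8.18]],[0.85,[0,0,0],[0,0,-8.18]]]'
python3 -m crank '[[0.85,[0,0,0],[0,0,-8.18]],[0.85,[0,0,0],[0,0,-8.18]],[0.85,[0,0,0],[0,0,-8.18]],[0.85,[0.031,0.006,0],[0,0,0]],[0.85,[0.031,0.006,0],[0,0,0]],[0.85,[0.031,0.006,0],[0,0,0]],[0.85,[0.031,0.006,0],[0,0,0]],[0.85,[0.031,0.006,0],[0,0,0]]]'
python3 -m crank '[[0.85,[0.031,0.006,0],[0,0,0]],[0.85,[0,0,0],[0,0,0]],[0.85,[0,0,0],[0,0,0]],[0.85,[0,0,0.04],[0,0,0]],[0.85,[0,0,0.04],[0,0,0]],[0.85,[0,0,0.03],[0,0,0]],[0.85,[0,0,0],[0,0,0]],[0.85,[0,0,0],[0,0,0]]]'
python3 -c "
from h import *
go(.449,.18,.005,179.3)"
```

```text
time: 63.1
tool_pos: [0.638, 0.1458, 0.147]
ee_rot: [3.133, -0.001, 1.559]
wrist_force: [0.4, 1.2, -1.8]
width: 0.0273
finger_force: 29.9
time: 63.9
tool_pos: [0.6352, 0.1454, 0.1408]
ee_rot: [-3.141, -0.002, 2.707]
wrist_force: [-0.9, -0.7, -1.9]
width: 0.0274
finger_force: 29.9
time: 64.7
tool_pos: [0.4794, 0.1774, 0.141]
ee_rot: [-3.141, -0.001, 3.129]
wrist_force: [0.4, 1.2, -2.9]
width: 0.0276
finger_force: 29.9
time: 65.5
tool_pos: [0.4509, 0.1835, 0.0319]
ee_rot: [-3.141, -0.001, 3.129]
wrist_force: [0.1, 0.7, -1.4]
width: 0.0276
finger_force: 29.9
t 65.5 pos [0.4509 0.1835 0.0319] yaw [-180.    -0.   179.3] w 0.0276 F [ 0.1  0.7 -1.4] 29.9
turn first [-0. -0. -0.] then shift mm [ 1.9 -3.5 26.9] dist 27
```

```bash
python3 -m crank '[[0.85,[0,0,0.015],[0,0,0]],[0.85,[0,0,0.01],[0,0,0]],[0.85,[0,0,0.001],[0,0,0]],[0.85,[0,0,0],[0,0,0]],[0.85,[0,0,0],[0,0,0]]]'
python3 -m crank '[[0.85,[0,0,0.0005],[0,0,0]],[0.85,[0,0,0],[0,0,0]]]'
python3 -m crank '[[0.6,[0,0,0],[0,0,0]],[0.6,[0,0,0],[0,0,0]],[0.5,[0,0,0],[0,0,0]],[0.5,[0,0,-0.02],[0,0,0]],[0.5,[0,0,-0.03],[0,0,0]],[0.5,[0,0,0],[0,0,0]],[0.5,[0,0,0],[0,0,8.18]],[0.5,[0,0,0],[0,0,8.18]]]'
python3 -m crank '[[0.5,[0,0,0],[0,0,8.18]],[0.5,[0,0,0],[0,0,8.18]],[0.5,[0,0,0],[0,0,8.18]],[0.5,[0,0,0],[0,0,8.18]],[0.5,[0,0,0],[0,0,8.18]],[0.5,[0,0,0],[0,0,8.18]],[0.5,[0,0,0],[0,0,8.18]],[0.5,[0,0,0],[0,0,8.18]]]'
python3 -m crank '[[0.5,[0,0,0],[0,0,8.18]],[0.5,[0,0,0],[0,0,8.18]],[0.5,[0,0,0],[0,0,8.18]],[0.5,[0,0,0],[0,0,8.18]],[0.5,[0,0,0],[0,0,8.18]],[0.5,[0,0,0],[0,0,8.18]],[0.5,[0,0,0],[0,0,8.18]],[0.5,[0,0,0],[0,0,8.18]]]'
python3 -m crank '[[0.5,[0,0,0],[0,0,8.18]],[0.5,[0,0,0],[0,0,8.18]],[0.5,[0,0,0],[0,0,8.18]],[0.5,[0,0,0],[0,0,8.18]],[0.5,[0,0,0],[0,0,0]],[0.5,[0,0,0],[0,0,0]]]'
```

```text
time: 66.0
tool_pos: [0.4511, 0.184, 0.007]
ee_rot: [3.141, 0.002, 3.129]
wrist_force: [-0.3, 0.1, -2.2]
width: 0.0274
finger_force: 29.9
time: 66.2
tool_pos: [0.4506, 0.1838, 0.0059]
ee_rot: [3.141, 0.001, 3.129]
wrist_force: [-0.4, 0.0, -2.0]
width: 0.0275
finger_force: 29.9
time: 67.0
tool_pos: [0.4502, 0.1837, 0.0551]
ee_rot: [-3.142, 0.0, 2.838]
wrist_force: [-1.2, 0.4, -0.4]
width: 0.0472
finger_force: 0.0
time: 67.8
tool_pos: [0.4499, 0.1836, 0.0545]
ee_rot: [-3.141, 0.0, 1.696]
wrist_force: [0.2, -0.1, -0.2]
width: 0.0472
finger_force: 0.0
time: 68.6
tool_pos: [0.4499, 0.1836, 0.0545]
ee_rot: [-3.141, 0.001, 0.554]
wrist_force: [0.3, -0.3, -0.6]
width: 0.0472
finger_force: 0.0
time: 69.2
tool_pos: [0.45, 0.1837, 0.0549]
ee_rot: [3.141, 0.001, -0.009]
wrist_force: [0.0, 0.2, 0.1]
width: 0.0472
finger_force: 0.0
```

```bash
python3 -m crank '[[0.5,[0,0,0.03],[0,0,0]],[0.5,[0,0,0.015],[0,0,0]],[0.5,[0,0,0.005],[0,0,0]],[0.5,[0,0,0],[0,0,0]],[0.5,[0,0,0],[0,0,0]]]'
python3 -m crank '[[0.85,[0,0,0],[0,0,0]],[0.85,[0,0,0],[0,0,0]],[0.85,[0,0,0],[0,0,0]],[0.85,[0,0,0],[0,0,0]],[0.85,[0,0,0],[0,0,0]],[0.85,[0,0,0],[0,0,0]],[0.85,[0,0,0],[0,0,0]]]'
python3 -m crank '[[0.85,[0,0,-0.02],[0,0,0]],[0.85,[0,0,-0.04],[0,0,0]],[0.85,[0,0,-0.04],[0,0,0]],[0.85,[0,0,-0.035],[0,0,0]],[0.85,[0,0,0],[0,0,0]]]'
python3 -m crank '[[0.85,[0,0,0],[0,0,-8.18]],[0.85,[0,0,0],[0,0,-8.18]],[0.85,[0,0,0],[0,0,-8.18]],[0.85,[0,0,0],[0,0,-8.18]],[0.85,[0,0,0],[0,0,-8.18]],[0.85,[0,0,0],[0,0,-8.18]],[0.85,[0,0,0],[0,0,-8.18]],[0.85,[0,0,0],[0,0,-8.18]]]'
python3 -m crank '[[0.85,[0,0,0],[0,0,-8.18]],[0.85,[0,0,0],[0,0,-8.18]],[0.85,[0,0,0],[0,0,-8.18]],[0.85,[0,0,0],[0,0,0]]]'
python3 -c "
from h import *
go(.636,.1285,.1,89.3)"
```

```text
time: 69.7
tool_pos: [0.4509, 0.1839, 0.0062]
ee_rot: [-3.141, -0.001, -0.011]
wrist_force: [-0.3, -0.4, 0.4]
width: 0.0469
finger_force: 0.0
time: 70.4
tool_pos: [0.4508, 0.1838, 0.0062]
ee_rot: [-3.141, -0.001, -0.012]
wrist_force: [-0.5, -0.1, 5.0]
width: 0.0274
finger_force: 29.9
time: 70.9
tool_pos: [0.4532, 0.1847, 0.1454]
ee_rot: [-3.139, -0.01, -0.012]
wrist_force: [-0.1, 0.4, -1.6]
width: 0.0274
finger_force: 29.9
time: 71.7
tool_pos: [0.4486, 0.1834, 0.1371]
ee_rot: [-3.137, 0.003, 1.136]
wrist_force: [0.6, 0.1, -1.9]
width: 0.0273
finger_force: 29.9
time: 72.1
tool_pos: [0.4487, 0.1834, 0.1374]
ee_rot: [-3.137, 0.001, 1.558]
wrist_force: [-0.7, -0.2, -2.8]
width: 0.0271
finger_force: 29.9
t 72.1 pos [0.4487 0.1834 0.1374] yaw [-1.797e+02  1.000e-01  8.930e+01] w 0.0271 F [-0.7 -0.2 -2.8] 29.9
turn first [-0.3  0.1 -0. ] then shift mm [-52.6 187.9  37.4] dist 199
```

```bash
python3 -m crank '[[0.85,[-0.0088,0.0312,0],[0,0,0]],[0.85,[-0.0088,0.0312,0],[0,0,0]],[0.85,[-0.0088,0.0312,0],[0,0,0]],[0.85,[-0.0088,0.0312,0],[0,0,0]],[0.85,[-0.0088,0.0312,0],[0,0,0]],[0.85,[-0.0088,0.0312,0],[0,0,0]],[0.85,[0,0,0.02],[0,0,0]],[0.85,[0,0,0.01],[0,0,0]]]'
python3 -m crank '[[0.85,[0,0,0],[0,0,0]],[0.85,[0,0,0],[0,0,0]],[0.85,[0,0,0],[0,0,0]]]'
python3 -c "
from h import *
go(.6356,.1289,.093,89.3)"
```

```text
time: 72.9
tool_pos: [0.6357, 0.128, 0.106]
ee_rot: [-3.135, 0.001, 1.555]
wrist_force: [-0.8, -0.4, -2.4]
width: 0.0273
finger_force: 29.9
time: 73.2
tool_pos: [0.6368, 0.1291, 0.1114]
ee_rot: [3.14, -0.0, 1.559]
wrist_force: [0.7, 0.7, -2.8]
width: 0.0272
finger_force: 29.9
t 73.2 pos [0.6368 0.1291 0.1114] yaw [179.9  -0.   89.3] w 0.0272 F [ 0.7  0.7 -2.8] 29.9
turn first [ 0.1 -0.   0. ] then shift mm [-0.3 -1.2 18.4] dist 18
```

```bash
python3 -m crank '[[0.85,[-0.0003,-0.001,0.01],[0,0,0]],[0.85,[0,0,0.008],[0,0,0]],[0.85,[0,0,0],[0,0,0]],[0.85,[0,0,0],[0,0,0]]]'
python3 -m crank '[[0.85,[0,0,0.006],[0,0,0]],[0.85,[0,0,0],[0,0,0]],[0.85,[0,0,0],[0,0,0]]]'
python3 -m crank '[[0.85,[0,0,0.006],[0,0,0]],[0.85,[0,0,0],[0,0,0]],[0.85,[0,0,0],[0,0,0]]]'
```

```text
time: 73.6
tool_pos: [0.6354, 0.1284, 0.0918]
ee_rot: [-3.14, 0.0, 1.559]
wrist_force: [0.9, -0.5, -1.8]
width: 0.0275
finger_force: 29.9
time: 73.9
tool_pos: [0.6357, 0.1284, 0.0862]
ee_rot: [-3.141, 0.0, 1.559]
wrist_force: [-0.2, 0.5, -2.6]
width: 0.0275
finger_force: 29.9
time: 74.2
tool_pos: [0.6356, 0.1284, 0.08]
ee_rot: [-3.141, 0.0, 1.559]
wrist_force: [-0.3, 0.7, -2.4]
width: 0.0274
finger_force: 29.9
```

Passing freely; lower it to the seat.

```bash
python3 -m crank '[[0.85,[0,0,0.006],[0,0,0]],[0.85,[0,0,0],[0,0,0]],[0.85,[0,0,0],[0,0,0]]]'
python3 -m crank '[[0.85,[0,0,0.006],[0,0,0]],[0.85,[0,0,0],[0,0,0]],[0.85,[0,0,0],[0,0,0]]]'
python3 -m crank '[[0.85,[0,0,0.0025],[0,0,0]],[0.85,[0,0,0],[0,0,0]],[0.85,[0,0,0],[0,0,0]]]'
```

```text
time: 74.5
tool_pos: [0.6356, 0.1284, 0.074]
ee_rot: [-3.141, 0.0, 1.559]
wrist_force: [0.4, 0.1, -2.0]
width: 0.0276
finger_force: 29.9
time: 74.8
tool_pos: [0.6356, 0.1284, 0.068]
ee_rot: [-3.141, 0.0, 1.559]
wrist_force: [-1.2, 0.1, -2.1]
width: 0.0275
finger_force: 29.9
time: 75.1
tool_pos: [0.6358, 0.1284, 0.0659]
ee_rot: [-3.142, 0.0, 1.559]
wrist_force: [0.6, 0.1, -2.9]
width: 0.0274
finger_force: 29.9
```

```bash
python3 -m crank '[[0.85,[0,0,0.0015],[0,0,0]],[0.85,[0,0,0],[0,0,0]],[0.85,[0,0,0],[0,0,0]]]'
python3 -m crank '[[0.6,[0,0,0],[0,0,0]],[0.6,[0,0,0],[0,0,0]],[0.5,[0,0,0],[0,0,0]],[0.5,[0,0,-0.03],[0,0,0]],[0.5,[0,0,-0.04],[0,0,0]],[0.5,[0,0,-0.04],[0,0,0]],[0.5,[-0.03,-0.01,-0.03],[0,0,0]],[0.5,[-0.03,-0.01,0],[0,0,0]]]'
python3 -m crank '[[0.5,[-0.03,-0.01,0],[0,0,0]],[0.5,[0,0,0],[0,0,0]],[0.5,[0,0,0],[0,0,0]],[0.5,[0,0,0],[0,0,0]]]'
python3 - <<'E'
from h import *
go(.6,.05,.2,89.3)
w=fworld(snap('wrist','w10'));q=w.reshape(-1,3)
for x0,x1 in((.54,.60),(.605,.665)):
    m=(q[:,2]>.062)&(q[:,2]<.074)&(q[:,0]>x0)&(q[:,0]<x1)&(q[:,1]>.0)&(q[:,1]<.19);p=q[m];print(rect(p),[p[abs(p[:,1]-y)<.005,2].mean().round(4) for y in(.05,.09,.11,.15)])
E
```

```text
time: 75.4
tool_pos: [0.6358, 0.1284, 0.0645]
ee_rot: [-3.142, 0.0, 1.559]
wrist_force: [-0.1, -0.2, -2.6]
width: 0.0274
finger_force: 29.9
time: 76.2
tool_pos: [0.6177, 0.0688, 0.2118]
ee_rot: [3.129, -0.0, 1.561]
wrist_force: [-0.2, -0.1, 0.8]
width: 0.047
finger_force: 0.0
time: 76.6
tool_pos: [0.6049, 0.0395, 0.2044]
ee_rot: [3.141, -0.0, 1.559]
wrist_force: [-0.8, 0.1, 0.3]
width: 0.0471
finger_force: 0.0
t 76.6 pos [0.6049 0.0395 0.2044] yaw [180.   -0.   89.3] w 0.0471 F [-0.8  0.1  0.3] 0.0
turn first [ 0. -0.  0.] then shift mm [10.4 -5.   4.4] dist 12
(array([568.1, 108. ]), array([ 49.3, 131.3]), 91.83) [np.float64(0.0676), np.float64(0.0678), np.float64(0.0674), np.float64(0.0677)]
(array([637.5, 107.6]), array([132.3,  49.5]), 89.64) [np.float64(0.0677), np.float64(0.0677), np.float64(0.0676), np.float64(0.0678)]
```

View pics/w10.png

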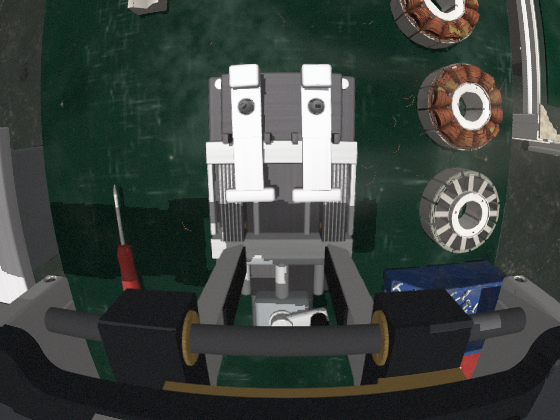

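Both levers lie flat, 68 mm high along their whole length, with their noses at (250,195) and (317,195) over the clamped stacks. Everything else is in place.

```bash
python3 -c "
from h import *
print(robot.close_job())"
```

```text
the job is handed in; nothing more can be done
None
```

I handed the job in at about 77 s of robot time, and the hand-in call gave no verdict: the V-block is groove up on the bench, the only two stacks present are clamped in the outer lanes with the crank at about 15.3–15.4 rad by my estimate, both hold-down arms are turned and lying flat on their pins, and the screwdriver and side cutter were not touched.

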